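# Turn the griddle plate and warm the pans

## Task

Set up the small griddle for service: first unplug its thermostat block and stand it upright on the worktop, then turn the reversible plate over so that its smooth face is up and it lies flat, fully down on the three locating pins (the wire rack can hold the plate upright while you change your grip). Next stack all the blini pans, two to four of them, on the middle of the plate to warm, upright and nested in one another, with their handles fanned well apart so that each clears the one below. Last of all plug the block fully home again, and throughout leave the timer, the salt shaker and the ramekin standing where they are.

Things in the scene. Friction and masses are not known exactly. Their poses are not given: they have to be found in the camera images.
- griddle: Griddle, fixed, elsewhere at each start; origin on the worktop under the middle of the plate, z up. Open steel housing 132 (x) by 122 (y) mm, rim 46 mm high. Front is -x: a black control housing with lamps, 44 mm high, reaches to x = -112. Three brass domed pins, 8 mm thick and 8 mm high, stand on the rim at (x, y) = (-54.5, 0), (54.5, -32), (54.5, 32) mm: one in front, two behind.
- plate_seat (a point): Where the centre of the plate (half-way through its 8 mm) lies when it is seated, 50 mm above the worktop; axes as the griddle's. The seated plate's lugs point along +y and -y and overhang the housing by 41 mm on each side.
- griddle_plate: Loose reversible plate, dark metal, 0.3 kg; origin at its centre, half-way through its 8 mm thickness. 130 (x) by 120 (y) mm plus lugs. The +z face has ribs 2 mm high (x within 40, y within 45 mm); the -z face is smooth and bright. It starts seated on the pins, ribs up (its z up, its axes along the griddle's).
- plate_center (a point): Centre of the plate, same axes. At each y end a flat lug for gripping, 36 mm wide (x), 8 mm thick, parallel sides, reaches out to y = -102 and +102 mm. Square holes, 12 mm, at (x, y) = (-54.5, 0), (54.5, -32), (54.5, 32) mm fit the pins with either face up, the single hole in front: turned over end for end about its x axis it fits; turned half round about the vertical it does not.
- slot_left (a point): Wire rack for standing plates upright, fixed, elsewhere at each start: white base 110 (x) by 78 (y) by 10 mm, three upright hoops of 5 mm wire, 93 mm wide in x, tops 94 mm above the worktop, 18 mm apart in y, a ridge under each: two slots, 13 mm wide. This point: middle of the floor of the +y slot, 10 mm above the worktop; slot along x, z up. The plate can stand in it on one lug, faces looking along y.
- slot_right (a point): The same for the rack's other slot, 18 mm away on the -y side.
- block_center (a point): Loose thermostat block, black, 0.14 kg, plugged home in the socket at the start; this point is the centre of its head, 37 mm above its foot. Head 34 (x) by 48 (y) by 34 mm high, round metal dial on top; under it a grey plug 26 (x) by 40 (y) by 20 mm high, its lowest 4 mm stepped in by 2 mm. It fits the socket either way round (half a turn).
- block_shoulder (a point): Middle of the underside of the block's head, 20 mm above the plug's end; fully home it meets socket_mouth.
- socket_mouth (a point): Middle of the mouth of the socket in the top of the griddle's control housing, 44 mm above the worktop: hole 29 (x) by 43 (y) mm, 24 mm deep, mouth chamfered 2 mm; x and y as the griddle's. Fully home the block's head rests on the housing's top.
- timer: Loose bystander: white kitchen timer with red dial, 62 mm across, 46 mm high; origin under it.
- salt_shaker: Loose bystander: glass salt shaker with grey top, 44 mm across, 90 mm high; origin under it.
- ramekin: Loose bystander: small white ramekin, 69 mm across, 38 mm high; origin under it.
- pan_0_center (a point): Blini pan 1 of up to 4 (all alike; may be absent): loose small round steel pan, 0.16 kg, 92 mm across the rim, 68 mm across its flat foot, 26 mm high, wall 2.5 mm, sides flaring so that pans nest 6 to 9 mm above one another. This point: on its axis, half-way up (13 mm above its foot). Its flat black handle points along -x, 16 mm wide, 8 mm thick, 80 mm long, rising by 8 degrees outward.
- pan_0_grip (a point): Point on the handle of pan 1, in the middle of its thickness, 72 mm from the pan's axis, 26 mm above its foot: a good place to pinch the handle across its 16 mm width.
- pan_0_handle_end (a point): Outer end of the handle of pan 1, 122 mm from the pan's axis, 33 mm above its foot.
- pan_1_center (a point): Blini pan 2 of up to 4 (all alike; may be absent): loose small round steel pan, 0.16 kg, 92 mm across the rim, 68 mm across its flat foot, 26 mm high, wall 2.5 mm, sides flaring so that pans nest 6 to 9 mm above one another. This point: on its axis, half-way up (13 mm above its foot). Its flat black handle points along -x, 16 mm wide, 8 mm thick, 80 mm long, rising by 8 degrees outward.
- pan_1_grip (a point): Point on the handle of pan 2, in the middle of its thickness, 72 mm from the pan's axis, 26 mm above its foot: a good place to pinch the handle across its 16 mm width.
- pan_1_handle_end (a point): Outer end of the handle of pan 2, 122 mm from the pan's axis, 33 mm above its foot.
- pan_2_center (a point): Blini pan 3 of up to 4 (all alike; may be absent): loose small round steel pan, 0.16 kg, 92 mm across the rim, 68 mm across its flat foot, 26 mm high, wall 2.5 mm, sides flaring so that pans nest 6 to 9 mm above one another. This point: on its axis, half-way up (13 mm above its foot). Its flat black handle points along -x, 16 mm wide, 8 mm thick, 80 mm long, rising by 8 degrees outward.
- pan_2_grip (a point): Point on the handle of pan 3, in the middle of its thickness, 72 mm from the pan's axis, 26 mm above its foot: a good place to pinch the handle across its 16 mm width.
- pan_2_handle_end (a point): Outer end of the handle of pan 3, 122 mm from the pan's axis, 33 mm above its foot.
- pan_3_center (a point): Blini pan 4 of up to 4 (all alike; may be absent): loose small round steel pan, 0.16 kg, 92 mm across the rim, 68 mm across its flat foot, 26 mm high, wall 2.5 mm, sides flaring so that pans nest 6 to 9 mm above one another. This point: on its axis, half-way up (13 mm above its foot). Its flat black handle points along -x, 16 mm wide, 8 mm thick, 80 mm long, rising by 8 degrees outward.
- pan_3_grip (a point): Point on the handle of pan 4, in the middle of its thickness, 72 mm from the pan's axis, 26 mm above its foot: a good place to pinch the handle across its 16 mm width.
- pan_3_handle_end (a point): Outer end of the handle of pan 4, 122 mm from the pan's axis, 33 mm above its foot.

How it is judged:
By the outcome, as a careful person would: the job done as asked, in the order asked, and still so for the second after the job is handed in, with the robot touching nothing.
Of pan_0, pan_1, pan_2, pan_3 only 2 to 4 are there at a start; the rules pass over those that are not, and their reading is None.
At some moment in a run one of pan_0, pan_1, pan_2, pan_3 may be knocked a few centimetres aside while the robot is not near it.
It also fails if it takes over 210 s, if anything falls off the work surface, if the arm or the gripper's body presses on something with over 40 N, if the wrist force passes 120 N, or if a joint passes its speed limit or range.

## Robot

A 6-joint arm with a two-finger parallel gripper is mounted at the origin on a cart in front of the work surface, level with it; the furniture and walls round the work are solid. World frame = base frame: x ahead of the robot, y to its left, z up, the work surface at z = 0. Lengths are in m, angles in rad, forces in N, time in s.
With the tool pointing down it reaches from about 0.425 to 0.95 m from the base axis. Payload 3.5 kg.
Tool frame: the origin (TCP) lies at the very end of the fingers, on their centre line; the grasp point (between the pads) lies 19 mm behind it; z points along the fingers, y is the line along which they close (so a half turn about z gives the same grasp; the last joint's range is limited). The gripper opens to 85 mm and grips with 20 to 120 N. Pads are 22 mm wide; open, the fingers measure 114 mm over their backs; the gripper's body (76 mm by 85 mm) begins 54 mm behind the grasp point. The pads swing forward as they close: fully open they stand 13 mm farther back than shut.
Start: joints at [-1.307, 0.286, 1.577, -0, 1.279, -0.15], TCP at [0.271, -0.618, 0.231] pointing down, gripper open.
Joint ranges: [-2.77, 2.77], [-0.9, 2.22], [0.21, 2.48], [-1.53, 4.67], [0.24, 2.81], [-2.84, 2.84]. Speed limits (rad/s): [2.79, 2.79, 3.14, 3.14, 3.14, 3.14].

## Interface

Orientations are given as a unit quaternion [x, y, z, w].
In Python, from plant import ctrl gives the robot as it stands.
- The arm moves only by the tool carry_out, never from a script. Its argument "deltas" is one flat list of numbers, 6 for each row, row after row: the shift along the tool's x, y, z in m, then the turn, a rotation vector about the tool's x, y, z in rad. A call has 1 to 5 rows; each row is the pose to reach, as a shift and turn from the pose commanded when the call began, along the tool's axes at that moment; what a row does not reach only later rows make up. A row lasts 1/8 s, in which the tool goes at most 62.5 mm and 10.7 degrees, less where a joint would pass 70% of its speed; a pose out of reach is approached as far as the arm can. A call with a gripper value outside its range is refused whole. "grip" is the opening in per cent of the stroke, from 0 (shut) to 100 (fully open), set as the call begins (left out, the last holds). The fingers move at their own pace and stop on an object; "grip_force" is the grip in N (left out, the last holds). Time passes only in rows, so rows that repeat a pose let the fingers close. It gives the time, the measured TCP pose, the force, the opening and the grip force at its end, in the units of the state.
- ctrl.get_state(): the state, without advancing time (a new reading comes with each control period).
- ctrl.read_camera(name): name is "scene" or "top" or "wrist"; returns (picture, depth): 400x640x3 uint8, red, green, blue; 400x640 float32, m along the optical axis (not along the pixel's ray), 0 where there is no reading.
- ctrl.camera_model(name): a dict with "intrinsics" (3x3 intrinsics, pixels), "extrinsics" (4x4, takes a point from world to camera coordinates); the wrist camera has in their place "hand_eye" (4x4, takes a point from camera to tool coordinates, whose origin is the TCP and whose axes are the flange's). Camera axes: x right, y down, z forward; pixel columns grow to the right and rows downward; lengths in m; the calibration is good to about 2 mm. A picture is of the moment at which its call begins: read the wrist's pose just before it. camera_model takes no time and is no camera call.
- ctrl.sign_off(): hands the job in; it is judged then, once.
Trained networks look in the newest picture that a camera, given by its name, has taken for a name from the list of things; names that differ only in an ending like _2 or _b are one class to them, and where a whole thing is asked for, a point or a joint stands for the part that bears it (a point fixed in the world has none). Each returns a list of dicts, best first, with "score" (0 to 1); they miss things now and then, are a little off and sometimes report something else, mostly with a low value. They report only what shows in the picture. A call takes as long as a camera call.
- ctrl.find_in(camera, query): "uv" ([column, row] in pixels, amid what is visible of it).
The state is a dict: "time": time; "qpos": joint angles; "dq": joint speeds; "joint_efforts": joint torques, N m; "eef_pos": TCP position; "tcp_rot": TCP orientation; "contact_force": force on the tool from outside, world axes, zero at the start; "wrist_torque": the same for the moment, N m; "opening": opening from 0.0 (shut) to 1.0 (fully open); "finger_force": force on a finger pad.
Only numpy, scipy, OpenCV 4.12 (cv2) and the standard library are available. Lean on these libraries where they do the work, as an engineer would, in place of code of your own. Each camera call takes 0.05 s, during which the arm holds its last target. There are 200 camera calls.

## Working session

There is one attempt and no reset: what is moved stays moved. The work goes in short steps, Python scripts to look and compute and a tool call to move; the robot and the scene stay as the last step left them, time stands still between calls to the robot, and variables do not carry over. Pictures are saved under pics/ and viewed, at most 14 in all, crops included, and the job is handed in when it is done.

Besides the shell and the picture viewer there is one more tool, called after "Request:" in YAML: its name, and indented under it one key for each argument. carry_out: Moves the arm, as the interface text tells. Its arguments: {"type":"object","properties":{"deltas":{"type":"array"},"grip":{"type":"number"},"grip_force":{"type":"number"}},"required":["deltas"]}

```bash
ls; mkdir -p pics; cat > h.py <<'E'
import numpy as np, cv2
from scipy.spatial.transform import Rotation as R
from plant import ctrl
def cam(n):
    m=ctrl.camera_model(n); st=ctrl.get_state(); im,d=ctrl.read_camera(n)
    K=np.array(m["intrinsics"])
    if "extrinsics" in m: T=np.linalg.inv(np.array(m["extrinsics"]))
    else:
        W=np.eye(4); W[:3,:3]=R.from_quat(st["tcp_rot"]).as_matrix(); W[:3,3]=st["eef_pos"]; T=W@np.array(m["hand_eye"])
    return im,d,K,T
def cloud(d,K,T):
    v,u=np.indices(d.shape); p=np.stack([(u-K[0,2])/K[0,0]*d,(v-K[1,2])/K[1,1]*d,d],-1)
    P=p@T[:3,:3].T+T[:3,3]; P[d==0]=np.nan; return P
def proj(p,K,T):
    c=(np.asarray(p)-T[:3,3])@T[:3,:3]; return c[...,:2]/c[...,2:]*[K[0,0],K[1,1]]+[K[0,2],K[1,2]]
def save(n,im): cv2.imwrite(f"pics/{n}.png",im[...,::-1])
E
python3 - <<'E'
from h import *
names=["griddle","griddle_plate","slot_left","slot_right","block_center","socket_mouth","timer","salt_shaker","ramekin","pan_0_center","pan_0_grip","pan_0_handle_end"]
np.set_printoptions(precision=3,suppress=True)
for c in ["top","scene"]:
    im,d,K,T=cam(c); save(c+"0",im); P=cloud(d,K,T); np.savez(c+"0.npz",im=im,d=d,K=K,T=T)
    print(c,T[:3,3],T[:3,2],K[0,0])
    for n in names:
        for r in ctrl.find_in(c,n)[:5 if 'pan_' in n else 2]:
            u,v=r["uv"]; print(n,round(r["score"],2),np.round(r["uv"]),P[int(v),int(u)])
print(ctrl.get_state())
E
```

```text
pics
top [0.224 0.148 1.536] [ 0.208 -0.086 -0.974] 449.2670983493292
griddle 0.55 [327. 223.] [0.455 0.017 0.045]
griddle_plate 0.75 [325. 195.] [ 0.543 -0.013  0.06 ]
slot_left 0.64 [385. 169.] [ 0.541 -0.228  0.097]
slot_right 0.92 [387. 173.] [ 0.529 -0.231  0.093]
slot_right 0.6 [344. 217.] [ 0.45  -0.041  0.076]
block_center 0.49 [342. 218.] [ 0.45  -0.03   0.082]
socket_mouth 0.6 [326. 227.] [0.443 0.026 0.049]
timer 0.59 [331. 154.] [ 0.68  -0.093  0.037]
salt_shaker 0.74 [258. 220.] [0.563 0.233 0.01 ]
salt_shaker 0.68 [234. 186.] [0.683 0.258 0.085]
ramekin 0.54 [371. 133.] [ 0.704 -0.262  0.006]
pan_0_center 0.75 [256. 222.] [0.559 0.242 0.011]
pan_0_grip 0.71 [326. 225.] [0.454 0.025 0.046]
pan_0_grip 0.56 [260. 220.] [0.559 0.224 0.008]
pan_0_handle_end 0.9 [257. 223.] [0.558 0.236 0.001]
scene [-0.247  0.489  0.835] [ 0.66  -0.399 -0.637] 408.52739503029426
griddle 0.7 [328. 222.] [0.451 0.028 0.047]
griddle_plate 0.93 [317. 198.] [0.541 0.004 0.057]
slot_left 0.8 [369. 174.] [ 0.592 -0.228  0.021]
slot_right 0.61 [369. 173.] [ 0.609 -0.243  0.009]
block_center 0.8 [348
[... 344 characters left out ...]
52.] [ 0.715 -0.271  0.021]
pan_0_center 0.7 [244. 236.] [0.572 0.234 0.005]
pan_0_center 0.49 [344. 209.] [ 0.445 -0.024  0.074]
pan_0_grip 0.98 [244. 234.] [0.58  0.23  0.004]
pan_0_handle_end 0.78 [244. 236.] [0.572 0.234 0.005]
{'time': 1.3, 'qpos': array([-1.307,  0.286,  1.577,  0.   ,  1.279, -0.15 ]), 'dq': array([-0.   ,  0.001, -0.001,  0.001, -0.001,  0.   ]), 'joint_efforts': array([ -0.   , -40.596, -29.294,  -0.   ,   0.001,  -0.   ]), 'eef_pos': array([ 0.271, -0.618,  0.231]), 'tcp_rot': array([ 0.979,  0.205,  0.   , -0.   ]), 'contact_force': array([ 0.472, -0.167,  0.115]), 'wrist_torque': array([-0.031,  0.037, -0.004]), 'finger_force': 0.0, 'opening': 1.0013904119979216}
```

```bash
python3 - <<'E'
import cv2
a=cv2.imread("pics/top0.png")[80:290,180:450]; cv2.imwrite("pics/top0c.png",cv2.resize(a,None,fx=2.8,fy=2.8,interpolation=3))
E
```

```text
(no output)
```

View pics/top0c.png

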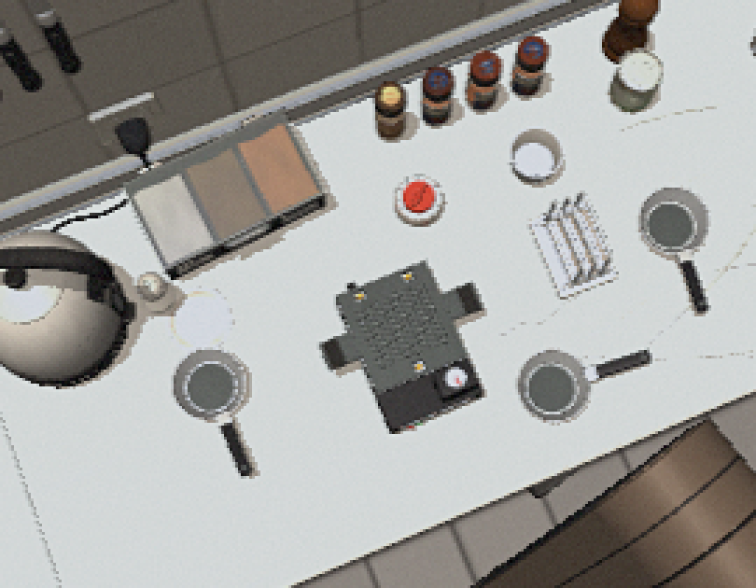

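View pics/scene0.png

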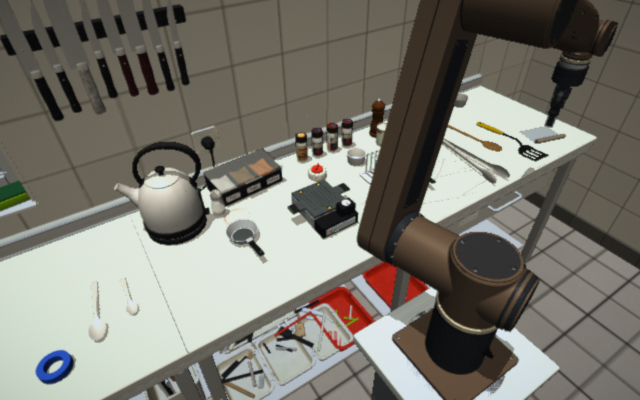

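```bash
python3 - <<'E'
from h import *
np.set_printoptions(precision=3,suppress=True)
z=np.load("top0.npz");K,T,d=z["K"],z["T"],z["d"];P=cloud(d,K,T)
def ray(c,h):
    u,v=180+c[0]/2.8-.3,80+c[1]/2.8-.3
    r=T[:3,:3]@[(u-K[0,2])/K[0,0],(v-K[1,2])/K[1,1],1]; return T[:3,3]+r*(h-T[2,3])/r[2]
for n,c,h in [("pinF",(419,367),.054),("pinL",(360,296),.054),("pinR",(407,276),.054),("lugL",(323,354),.05),("lugR",(480,298),.05),("block",(457,378),.08),
 ("A",(212,390),.0),("Aend",(248,474),.033),("B",(550,390),0),("Bend",(650,355),.033),("C",(672,226),0),("Cend",(703,308),.033),
 ("rackTL",(530,222),.01),("rackTR",(590,200),.01),("rackBR",(617,275),.01),("rackBL",(562,297),.01),("timer",(419,198),.046),("salt",(150,283),.09),("ram",(537,152),.038)]: print(n,ray(c,h))
print(ctrl.camera_model("wrist"))
E
```

```text
pinF [ 0.489 -0.005  0.054]
pinL [0.598 0.026 0.054]
pinR [ 0.599 -0.036  0.054]
lugL [0.549 0.095 0.05 ]
lugR [ 0.54  -0.108  0.05 ]
block [ 0.455 -0.039  0.08 ]
A [0.57  0.237 0.   ]
Aend [0.451 0.232 0.033]
B [ 0.409 -0.15   0.   ]
Bend [ 0.398 -0.274  0.033]
C [ 0.543 -0.381  0.   ]
Cend [ 0.426 -0.36   0.033]
rackTL [ 0.616 -0.214  0.01 ]
rackTR [ 0.613 -0.296  0.01 ]
rackBR [ 0.51  -0.286  0.01 ]
rackBL [ 0.51 -0.21  0.01]
timer [ 0.688 -0.09   0.046]
salt [0.7   0.254 0.09 ]
ram [ 0.69  -0.253  0.038]
{'intrinsics': array([[286.782,   0.   , 327.054],
       [  0.   , 286.782, 194.601],
       [  0.   ,   0.   ,   1.   ]]), 'hand_eye': array([[-0.001, -0.96 , -0.279,  0.072],
       [ 1.   , -0.001, -0.   , -0.001],
       [-0.   , -0.279,  0.96 , -0.141],
       [ 0.   ,  0.   ,  0.   ,  1.   ]])}
```

```bash
cat > plan.py <<'E'
import numpy as np, json, os
from scipy.spatial.transform import Rotation as R, Slerp
F="cmd.json"
def load():
    c=json.load(open(F)); return np.array(c[0]),R.from_quat(c[1])
def setcmd(p,q): json.dump([list(map(float,p)),list(map(float,q))],open(F,"w"))
def down(yaw): # tool x axis at world yaw (deg), pointing down
    return R.from_euler("z",yaw,degrees=True)*R.from_quat([1,0,0,0])
def go(*targets,step=.055,ang=9.5,commit=True):
    """targets: (pos,rot[,step]); prints one 'deltas' list per call"""
    p,r=load()
    for t in targets:
        tp,tr=np.array(t[0],float),t[1]; st=t[2] if len(t)>2 else step
        n=int(np.ceil(max(np.linalg.norm(tp-p)/st,np.degrees((r.inv()*tr).magnitude())/ang,1)-1e-6))
        sl=Slerp([0,1],R.concatenate([r,tr])); p0=p.copy(); done=0
        while done<n:
            k=min(5,n-done); rows=[]
            for i in range(1,k+1):
                s=(done+i)/n; a=r.inv().apply(p0+(tp-p0)*s-p); b=(r.inv()*sl(s)).as_rotvec()
                rows+=[*np.round(a,4),*np.round(b,3)]
            print([float(x)+0. for x in rows])
            a,b=np.array(rows[-6:-3]),np.array(rows[-3:]); p=p+r.apply(a); r=r*R.from_rotvec(b); done+=k
        print("  ->",np.round(p,4))
    if commit: setcmd(p,r.as_quat())
E
python3 - <<'E'
from plan import *
from h import ctrl
s=ctrl.get_state(); setcmd(s["eef_pos"],s["tcp_rot"])
go(([.40,-.35,.30],down(10)),([.46,-.06,.30],down(0)))
E
```

```text
[0.0376, -0.0323, -0.0114, 0.0, 0.0, 0.04, 0.0752, -0.0646, -0.0229, 0.0, 0.0, 0.08, 0.1127, -0.0968, -0.0343, 0.0, 0.0, 0.12, 0.1503, -0.1291, -0.0458, 0.0, 0.0, 0.16, 0.1879, -0.1614, -0.0572, 0.0, 0.0, 0.199]
[0.0304, -0.0391, -0.0115, 0.0, 0.0, 0.04]
  -> [ 0.4  -0.35  0.3 ]
[0.0183, -0.0459, 0.0, 0.0, 0.0, 0.029, 0.0365, -0.0917, 0.0, 0.0, 0.0, 0.058, 0.0548, -0.1376, 0.0, 0.0, 0.0, 0.087, 0.073, -0.1834, 0.0, 0.0, 0.0, 0.117, 0.0913, -0.2293, 0.0, 0.0, 0.0, 0.146]
[0.0114, -0.048, 0.0, 0.0, 0.0, 0.029]
  -> [ 0.46 -0.06  0.3 ]
```

Request:
carry_out:
  deltas: [0.0376,-0.0323,-0.0114,0.0,0.0,0.04,0.0752,-0.0646,-0.0229,0.0,0.0,0.08,0.1127,-0.0968,-0.0343,0.0,0.0,0.12,0.1503,-0.1291,-0.0458,0.0,0.0,0.16,0.1879,-0.1614,-0.0572,0.0,0.0,0.199]

```text
time: 1.92
eef_pos: [0.3791, -0.3932, 0.2891]
tcp_rot: [0.994, 0.106, 0.0, 0.0]
contact_force: [0.4, -0.3, -0.0]
opening: 1.002
finger_force: 0.0
```

Request:
carry_out:
  deltas: [0.0304,-0.0391,-0.0115,0.0,0.0,0.04]

```text
time: 2.05
eef_pos: [0.4004, -0.3485, 0.3006]
tcp_rot: [0.996, 0.087, 0.0, 0.0]
contact_force: [0.8, 0.0, -0.2]
opening: 1.001
finger_force: 0.0
```

Request:
carry_out:
  deltas: [0.0183,-0.0459,0.0,0.0,0.0,0.029,0.0365,-0.0917,0.0,0.0,0.0,0.058,0.0548,-0.1376,0.0,0.0,0.0,0.087,0.073,-0.1834,0.0,0.0,0.0,0.117,0.0913,-0.2293,0.0,0.0,0.0,0.146]

```text
time: 2.68
eef_pos: [0.4501, -0.1067, 0.3003]
tcp_rot: [1.0, 0.014, 0.0, 0.0]
contact_force: [1.1, -1.2, -0.1]
opening: 1.003
finger_force: 0.0
```

Request:
carry_out:
  deltas: [0.0114,-0.048,0.0,0.0,0.0,0.029,0.0114,-0.048,0.0,0.0,0.0,0.029]

```text
time: 2.92
eef_pos: [0.4602, -0.0574, 0.3003]
tcp_rot: [1.0, 0.003, 0.0, -0.0]
contact_force: [-0.5, -0.2, -0.4]
opening: 1.004
finger_force: 0.0
```

```bash
python3 - <<'E'
from h import *
np.set_printoptions(precision=4,suppress=True)
im,d,K,T=cam("wrist"); save("w1",im); np.savez("w1.npz",im=im,d=d,K=K,T=T)
s=ctrl.get_state(); print(s["eef_pos"],s["tcp_rot"],s["qpos"],s["time"])
E
```

```text
[ 0.4601 -0.0589  0.3003] [1.     0.0016 0.0002 0.0003] [-0.3464 -0.245   1.9918 -0.0004  1.3942  1.2212] 2.975
```

View pics/w1.png

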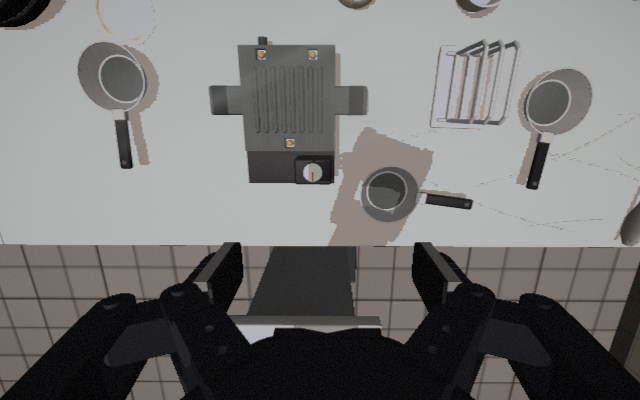

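```bash
cat >> h.py <<'E'
def ray(u,v,h,K,T):
    r=T[:3,:3]@np.array([(u-K[0,2])/K[0,0],(v-K[1,2])/K[1,1],1]); return T[:3,3]+r*(h-T[2,3])/r[2]
E
python3 - <<'E'
from h import *
np.set_printoptions(precision=4,suppress=True)
z=np.load("w1.npz");im,d,K,T=z["im"],z["d"],z["K"],z["T"];P=cloud(d,K,T)
hsv=cv2.cvtColor(im,cv2.COLOR_RGB2HSV)
m=((hsv[...,0]>12)&(hsv[...,0]<32)&(hsv[...,1]>110)&(hsv[...,2]>90)).astype(np.uint8); m[200:]=0
n,l,s,c=cv2.connectedComponentsWithStats(m)
for i in range(1,n):
    if s[i,4]>6: print("yellow",c[i],s[i,4],ray(*c[i],.054,K,T))
def box(name,sel):
    q=P[sel]; 
    if len(q): print(name,len(q),np.percentile(q,[1,50,99],axis=0).ravel(), "rect",cv2.minAreaRect(q[:,:2].astype(np.float32)*1000))
X,Y,Z=P[...,0],P[...,1],P[...,2]
roi=np.zeros(d.shape,bool); roi[:240]=1
box("block",roi&(Z>.066)&(Z<.1)&(abs(Y+.03)<.06)&(X<.5)&(X>.4))
box("blocktop",roi&(Z>.074)&(Z<.1)&(abs(Y+.03)<.06)&(X<.5)&(X>.4))
box("plate",roi&(Z>.044)&(Z<.066)&(abs(Y)<.14)&(X>.475)&(X<.66))
box("worktop",roi&(abs(Y+.05)<.1)&(X>.3)&(X<.42))
box("rackhi",roi&(Z>.08)&(abs(Y+.26)<.08)&(X>.48)&(X<.66))
dark=roi&(im.max(2)<100)
cv2.imwrite("pics/x.png",dark*255)
for name,(x,y) in dict(A=(.57,.237),B=(.409,-.15),C=(.543,-.381)).items():
    q=(np.hypot(X-x,Y-y)<.06)&(Z>.02)&(Z<.04)&roi
    box("pan"+name,q)
for q in ["pan_0_center","pan_0_grip","pan_0_handle_end","timer","ramekin","salt_shaker","slot_left","slot_right","socket_mouth","block_center"]:
    print(q,[(round(r["score"],2),np.round(r["uv"])) for r in ctrl.find_in("wrist",q)[:4]])
E
```

```text
yellow [260.7241  54.4138] 29 [0.5988 0.0266 0.054 ]
yellow [312.0455  54.3182] 22 [ 0.5991 -0.0367  0.054 ]
yellow [289.35 142.65] 20 [ 0.4914 -0.0052  0.054 ]
block 953 [ 0.4413 -0.0609  0.0708  0.4584 -0.0377  0.0764  0.4737 -0.0141  0.0806] rect ((457.3876647949219, -37.1954345703125), (32.909767150878906, 47.56452560424805), 0.1058829203248024)
blocktop 894 [ 0.4413 -0.0608  0.0742  0.4578 -0.0377  0.0765  0.473  -0.0142  0.0806] rect ((457.2062683105469, -37.293373107910156), (32.16903305053711, 47.29030227661133), 0.17687541246414185)
plate 11663 [ 0.4826 -0.1013  0.0459  0.5482 -0.005   0.0525  0.6088  0.0904  0.0555] rect ((543.40576171875, -5.164405822753906), (133.6437530517578, 204.00999450683594), 0.6117295026779175)
worktop 6703 [ 0.3254 -0.148  -0.0036  0.375  -0.0495 -0.0017  0.419   0.0481  0.0234] rect ((371.96746826171875, -49.99451446533203), (199.9836883544922, 96.02193450927734), 89.9963607788086)
rackhi 1293 [ 0.519  -0.2688  0.0814  0.5658 -0.2478  0.0918  0.6092 -0.2272  0.0941] rect ((564.0648803710938, -248.42425537109375), (41.8075065612793, 92.57839965820
[... 444 characters left out ...]
 0.0236  0.5897 -0.3328  0.0272] rect ((543.4847412109375, -379.1579895019531), (94.84707641601562, 91.26476287841797), 31.829023361206055)
pan_0_center [(0.85, array([113.,  80.]))]
pan_0_grip [(0.74, array([118.,  82.]))]
pan_0_handle_end [(0.9, array([115.,  84.]))]
timer [(0.71, array([357.,   6.]))]
ramekin [(0.89, array([481.,   3.])), (0.2, array([359.,   4.]))]
salt_shaker []
slot_left [(0.84, array([470.,  84.])), (0.36, array([552., 106.]))]
slot_right [(0.89, array([470.,  85.]))]
socket_mouth [(0.95, array([277., 163.]))]
block_center [(0.56, array([314., 171.]))][ WARN:0@0.275] global loadsave.cpp:1063 imwrite_ Unsupported depth image for selected encoder is fallbacked to CV_8U.
```

```bash
python3 - <<'E'
from plan import *
go(([.4575,-.0373,.13],down(0)),([.4575,-.0373,.047],down(0),.03))
print("CLOSE"); go(([.4575,-.0373,.15],down(0),.035)); go(([.44,.13,.15],down(0)),([.44,.13,.0235],down(0),.03))
E
```

```text
[-0.0006, -0.0057, 0.0425, 0.0, 0.0, 0.0, -0.0012, -0.0113, 0.085, 0.0, 0.0, 0.0, -0.0019, -0.017, 0.1275, 0.0, 0.0, 0.0, -0.0025, -0.0227, 0.17, 0.0, 0.0, 0.0]
  -> [ 0.4575 -0.0373  0.13  ]
[0.0, 0.0, 0.0277, 0.0, 0.0, 0.0, 0.0, 0.0, 0.0553, 0.0, 0.0, 0.0, 0.0, 0.0, 0.083, 0.0, 0.0, 0.0]
  -> [ 0.4575 -0.0373  0.047 ]
CLOSE
[0.0, 0.0, -0.0343, 0.0, 0.0, 0.0, 0.0, 0.0, -0.0687, 0.0, 0.0, 0.0, 0.0, 0.0, -0.103, 0.0, 0.0, 0.0]
  -> [ 0.4575 -0.0373  0.15  ]
[-0.0044, -0.0418, 0.0, 0.0, 0.0, 0.0, -0.0088, -0.0836, 0.0, 0.0, 0.0, 0.0, -0.0131, -0.1255, 0.0, 0.0, 0.0, 0.0, -0.0175, -0.1673, 0.0, 0.0, 0.0, 0.0]
  -> [0.44 0.13 0.15]
[0.0, 0.0, 0.0253, 0.0, 0.0, 0.0, 0.0, 0.0, 0.0506, 0.0, 0.0, 0.0, 0.0, 0.0, 0.0759, 0.0, 0.0, 0.0, 0.0, 0.0, 0.1012, 0.0, 0.0, 0.0, 0.0, 0.0, 0.1265, 0.0, 0.0, 0.0]
  -> [0.44   0.13   0.0235]
```

Request:
carry_out:
  deltas: [-0.0006,-0.0057,0.0425,0.0,0.0,0.0,-0.0012,-0.0113,0.085,0.0,0.0,0.0,-0.0019,-0.017,0.1275,0.0,0.0,0.0,-0.0025,-0.0227,0.17,0.0,0.0,0.0]

```text
time: 3.98
eef_pos: [0.4575, -0.0374, 0.1289]
tcp_rot: [1.0, -0.0, 0.0, 0.0]
contact_force: [0.6, 0.3, 0.2]
opening: 0.996
finger_force: 0.0
```

Request:
carry_out:
  deltas: [0.0,0.0,0.0277,0.0,0.0,0.0,0.0,0.0,0.0553,0.0,0.0,0.0,0.0,0.0,0.083,0.0,0.0,0.0,0.0,0.0,0.083,0.0,0.0,0.0]

```text
time: 4.47
eef_pos: [0.4556, -0.0369, 0.045]
tcp_rot: [1.0, -0.0, -0.003, -0.001]
contact_force: [-0.0, 0.0, 0.8]
opening: 0.995
finger_force: 0.0
```

Request:
carry_out:
  deltas: [0,0,0,0,0,0,0,0,0,0,0,0,0,0,0,0,0,0,0,0,0,0,0,0,0,0,0,0,0,0]
  grip: 30
  grip_force: 60

```text
time: 5.1
eef_pos: [0.459, -0.0378, 0.0488]
tcp_rot: [1.0, -0.0, 0.002, 0.001]
contact_force: [-0.7, 0.5, 6.1]
opening: 0.549
finger_force: 63.1
```

Request:
carry_out:
  deltas: [0.0,0.0,-0.0343,0.0,0.0,0.0,0.0,0.0,-0.0687,0.0,0.0,0.0,0.0,0.0,-0.103,0.0,0.0,0.0]

```text
time: 5.48
eef_pos: [0.4568, -0.0371, 0.1506]
tcp_rot: [1.0, -0.0, -0.001, -0.0]
contact_force: [0.3, 0.2, -1.6]
opening: 0.548
finger_force: 64.0
```

Request:
carry_out:
  deltas: [-0.0044,-0.0418,0.0,0.0,0.0,0.0,-0.0088,-0.0836,0.0,0.0,0.0,0.0,-0.0131,-0.1255,0.0,0.0,0.0,0.0,-0.0175,-0.1673,0.0,0.0,0.0,0.0,-0.0175,-0.1673,0.0,0.0,0.0,0.0]

```text
time: 6.1
eef_pos: [0.4388, 0.132, 0.1495]
tcp_rot: [1.0, 0.002, -0.001, -0.0]
contact_force: [-0.3, -0.6, -1.8]
opening: 0.549
finger_force: 64.0
```

Request:
carry_out:
  deltas: [0.0,0.0,0.0353,0.0,0.0,0.0,0.0,0.0,0.0706,0.0,0.0,0.0,0.0,0.0,0.1009,0.0,0.0,0.0,0.0,0.0,0.1152,0.0,0.0,0.0,0.0,0.0,0.1265,0.0,0.0,0.0]

```text
time: 6.72
eef_pos: [0.4408, 0.1295, 0.0245]
tcp_rot: [1.0, -0.0, -0.0, 0.0]
contact_force: [-8.5, -3.5, 55.1]
opening: 0.551
finger_force: 71.0
```

Request:
carry_out:
  deltas: [0,0,0,0,0,0,0,0,0,0,0,0]

```text
time: 6.98
eef_pos: [0.4417, 0.1298, 0.0247]
tcp_rot: [1.0, -0.0, 0.002, 0.0]
contact_force: [1.1, -0.8, 2.1]
opening: 0.552
finger_force: 64.5
```

```bash
python3 - <<'E'
from h import *
im,d,K,T=cam("wrist"); save("w2",im)
s=ctrl.get_state(); print(s["eef_pos"],s["contact_force"],s["opening"],s["qpos"])
E
```

```text
[0.44167338 0.12980193 0.02472495] [ 0.8689518  -0.94010144  2.45982856] 0.5508570653638342 [ 6.51165353e-02  1.01953804e-01  2.22296463e+00 -6.24477912e-04
  8.12982680e-01  1.63644283e+00]
```

View pics/w2.png

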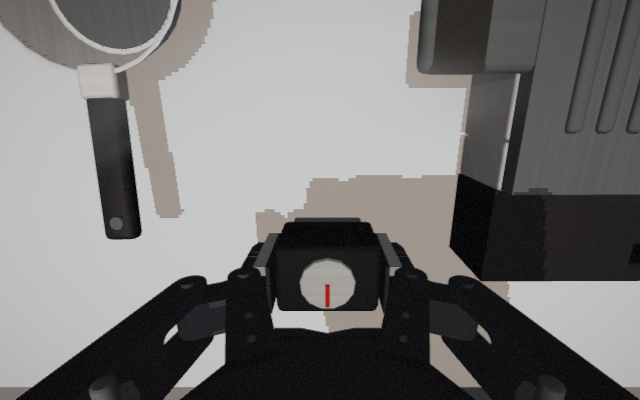

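```bash
cat >> plan.py <<'E'
def tilt(phi,yaw=90,gy=0):
    return R.from_euler("z",gy,degrees=True)*R.from_euler("x",phi,degrees=True)*down(yaw)
E
python3 - <<'E'
from plan import *
g=tilt(-30); d=g.apply([0,0,1]); t=np.array([.545,.083,.050])+.024*d; print(t,d)
go(([.44,.13,.15],down(0),.032),([.545,.16,.22],g)); go((t-.10*d,g),(t,g,.03))
E
```

```text
[0.545      0.071      0.02921539] [ 0.        -0.5       -0.8660254]
[0.0, 0.0, -0.0316, 0.0, 0.0, 0.0, 0.0, 0.0, -0.0632, 0.0, 0.0, 0.0, 0.0, 0.0, -0.0949, 0.0, 0.0, 0.0, 0.0, 0.0, -0.1265, 0.0, 0.0, 0.0]
  -> [0.44 0.13 0.15]
[0.0105, -0.003, -0.007, -0.041, -0.041, -0.153, 0.021, -0.006, -0.014, -0.082, -0.082, -0.306, 0.0315, -0.009, -0.021, -0.123, -0.123, -0.46, 0.042, -0.012, -0.028, -0.164, -0.164, -0.613, 0.0525, -0.015, -0.035, -0.205, -0.205, -0.766]
[0.0076, 0.006, -0.0086, -0.041, -0.041, -0.153, 0.0151, 0.0121, -0.0172, -0.082, -0.082, -0.306, 0.0227, 0.0181, -0.0259, -0.123, -0.123, -0.459, 0.0303, 0.0241, -0.0345, -0.164, -0.164, -0.613, 0.0378, 0.0301, -0.0431, -0.205, -0.205, -0.766]
  -> [0.5449 0.16   0.22  ]
[0.0061, 0.0, 0.0366, 0.0, 0.0, 0.0, 0.0122, 0.0, 0.0731, 0.0, 0.0, 0.0, 0.0182, 0.0001, 0.1097, 0.0, -0.001, 0.0]
  -> [0.545  0.121  0.1158]
[0.0, 0.0, 0.025, 0.0, 0.0, 0.0, 0.0, 0.0, 0.05, 0.0, 0.0, 0.0, 0.0001, 0.0, 0.075, 0.0, 0.0, 0.0, 0.0001, 0.0, 0.1, 0.0, 0.0, 0.0]
  -> [0.545  0.071  0.0292]
```

Request:
carry_out:
  deltas: [0,0,0,0,0,0,0,0,0,0,0,0,0,0,0,0,0,0,0,0,0,0,0,0]
  grip: 100

```text
time: 7.52
eef_pos: [0.4398, 0.13, 0.0234]
tcp_rot: [1.0, -0.0, -0.0, -0.0]
contact_force: [-0.1, 0.7, 0.2]
opening: 1.001
finger_force: 0.0
```

Request:
carry_out:
  deltas: [0.0,0.0,-0.0316,0.0,0.0,0.0,0.0,0.0,-0.0632,0.0,0.0,0.0,0.0,0.0,-0.0949,0.0,0.0,0.0,0.0,0.0,-0.1265,0.0,0.0,0.0]

```text
time: 8.02
eef_pos: [0.4398, 0.13, 0.1509]
tcp_rot: [1.0, -0.0, -0.0, -0.0]
contact_force: [0.4, -0.5, -0.5]
opening: 0.998
finger_force: 0.0
```

Request:
carry_out:
  deltas: [0.0105,-0.003,-0.007,-0.041,-0.041,-0.153,0.021,-0.006,-0.014,-0.082,-0.082,-0.306,0.0315,-0.009,-0.021,-0.123,-0.123,-0.46,0.042,-0.012,-0.028,-0.164,-0.164,-0.613,0.0525,-0.015,-0.035,-0.205,-0.205,-0.766]

```text
time: 8.65
eef_pos: [0.4929, 0.1451, 0.1851]
tcp_rot: [0.916, 0.375, -0.1, 0.1]
contact_force: [-0.3, -0.3, 0.8]
opening: 1.002
finger_force: 0.0
```

Request:
carry_out:
  deltas: [0.0076,0.006,-0.0086,-0.041,-0.041,-0.153,0.0151,0.0121,-0.0172,-0.082,-0.082,-0.306,0.0227,0.0181,-0.0259,-0.123,-0.123,-0.459,0.0303,0.0241,-0.0345,-0.164,-0.164,-0.613,0.0378,0.0301,-0.0431,-0.205,-0.205,-0.766]

```text
time: 9.28
eef_pos: [0.5452, 0.1602, 0.2197]
tcp_rot: [0.681, 0.685, -0.184, 0.183]
contact_force: [-0.3, 1.4, -0.7]
opening: 1.001
finger_force: 0.0
```

Request:
carry_out:
  deltas: [0.0061,0.0,0.0366,0.0,0.0,0.0,0.0122,0.0,0.0731,0.0,0.0,0.0,0.0182,0.0001,0.1097,0.0,-0.001,0.0,0.0182,0.0001,0.1097,0.0,-0.001,0.0]

```text
time: 9.78
eef_pos: [0.5424, 0.1198, 0.1125]
tcp_rot: [0.683, 0.683, -0.186, 0.181]
contact_force: [-0.1, -0.9, -0.2]
opening: 0.999
finger_force: 0.0
```

```bash
python3 - <<'E'
from h import *
from plan import load
s=ctrl.get_state(); p,r=load(); print(s["eef_pos"],s["tcp_rot"],tuple(s["qpos"].round(3)),s["time"], r.as_quat())
im,d,K,T=cam("wrist"); save("w3",im)
E
```

```text
[0.54244492 0.11983116 0.11245912] [ 0.68256165  0.68306749 -0.18646933  0.18099057] (np.float64(0.253), np.float64(0.286), np.float64(1.878), np.float64(-0.549), np.float64(1.188), np.float64(0.516)) 9.775 [ 0.68290035  0.68303708 -0.18319248  0.18316106]
```

View pics/w3.png

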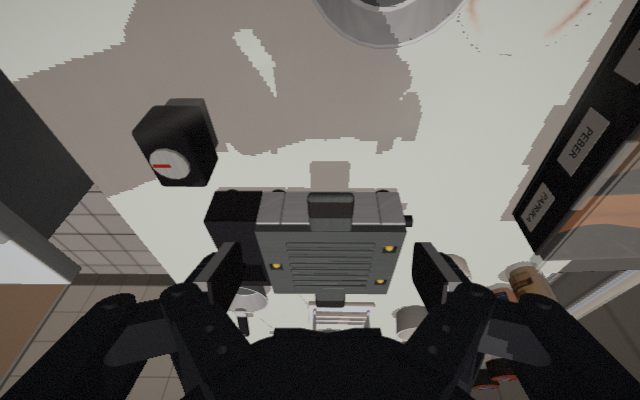

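```bash
python3 - <<'E'
from plan import *
p,r=load(); go(([.545,.0712,.0292],r,.03))
E
python3 - <<'E'
from h import *
np.set_printoptions(precision=4,suppress=True)
for f in ["w1.npz","top0.npz"]:
    z=np.load(f);P=cloud(z["d"],z["K"],z["T"]);X,Y,Z=P[...,0],P[...,1],P[...,2]
    s=(Z>.082)&(Z<.11)&(abs(Y+.25)<.05)&(X>.50)&(X<.63); q=P[s]; print(f,len(q))
    for th in np.arange(-4,3,1.):   # sharpness of projection
        a=np.radians(th); v=-(q[:,0]-.564)*np.sin(a)+q[:,1]*np.cos(a)
        h,e=np.histogram(v,bins=np.arange(-.285,-.21,.002)); print(th,(h**2).sum())
        if th in(-2,-1,0): print(h,e[0])
    print(np.percentile(q[:,0],[1,99]))
E
```

```text
[0.0002, 0.0, -0.0001, 0.0, 0.0, 0.0]
  -> [0.545  0.0712 0.0292]
w1.npz 1273
-4.0 166261
-3.0 193269
-2.0 195037
[  0   0   0   0   0   0   0   1  76 181 171   1   0   0   0   0   1  83
 166 175   1   0   0   0   0   1  86 178 152   0   0   0   0   0   0   0
   0] -0.285
-1.0 191161
[  0   0   0   0   0   0   0   2  93 192 141   2   0   0   0   0   5  83
 190 145   3   0   0   0   0   5  89 192 130   1   0   0   0   0   0   0
   0] -0.285
0.0 180811
[  0   0   0   0   0   0   0   8  92 193 130   7   0   0   0   0   8 100
 172 135  11   0   0   0   0  10  89 197 115   6   0   0   0   0   0   0
   0] -0.285
1.0 155415
2.0 128897
[0.5191 0.6086]
top0.npz 123
-4.0 1445
-3.0 1493
-2.0 1497
[ 0  0  0  0  0  0  4  7 11 17  3  0  0  0  0  0  9 18 12  2  0  0  0  0
  1  7 15 13  4  0  0  0  0  0  0  0  0] -0.285
-1.0 1459
[ 0  0  0  0  0  0  3 10 10 16  3  0  0  0  0  0 11 15 13  2  0  0  0  0
  1  7 16 12  4  0  0  0  0  0  0  0  0] -0.285
0.0 1337
[ 0  0  0  0  0  0  4  6 15 10  7  0  0  0  0  0 12 13 12  4  0  0  0  0
  1  9 12 14  4  0  0  0  0  0  0  0  0] -0.285
1.0 1221
2.0 1075
[0.5172 0.607 ]
```

Request:
carry_out:
  deltas: [0.0,0.0,0.025,0.0,0.0,0.0,0.0,0.0,0.05,0.0,0.0,0.0,0.0001,0.0,0.075,0.0,0.0,0.0,0.0001,0.0,0.1,0.0,0.0,0.0,0.0001,0.0,0.1,0.0,0.0,0.0]

```text
time: 10.45
eef_pos: [0.5452, 0.0709, 0.0296]
tcp_rot: [0.683, 0.683, -0.183, 0.183]
contact_force: [0.3, 0.1, 0.3]
opening: 1.0
finger_force: 0.0
```

Request:
carry_out:
  deltas: [0,0,0,0,0,0,0,0,0,0,0,0,0,0,0,0,0,0,0,0,0,0,0,0,0,0,0,0,0,0]
  grip: 20
  grip_force: 110

```text
time: 11.08
eef_pos: [0.5458, 0.0716, 0.0307]
tcp_rot: [0.683, 0.683, -0.183, 0.184]
contact_force: [-2.4, 2.7, 5.5]
opening: 0.391
finger_force: 108.8
```

```bash
python3 - <<'E'
from plan import *
p,r=load()
go((p+[0,0,.05],r,.025)); go((p+[0,0,.28],r)); 
G=np.array([.545,.083,.33])
ph=[-30,0,30,60]
ts=[]
for a in np.arange(-15,61,15):
    q=tilt(a); ts.append((G+.024*q.apply([0,0,1]),q))
go(*ts,ang=7.6)
E
```

```text
[-0.0125, 0.0, -0.0216, 0.0, 0.0, 0.0, -0.025, 0.0, -0.0433, 0.0, 0.0, 0.0]
  -> [0.545  0.0713 0.0792]
[-0.023, 0.0, -0.0398, 0.0, 0.0, 0.0, -0.046, 0.0, -0.0796, 0.0, 0.0, 0.0, -0.0691, 0.0, -0.1195, 0.0, 0.0, 0.0, -0.0921, 0.0, -0.1593, 0.0, 0.0, 0.0, -0.1151, 0.0, -0.1991, 0.0, 0.0, 0.0]
  -> [0.5451 0.0712 0.3092]
[0.003, 0.0, -0.0004, 0.0, 0.131, 0.0, 0.006, -0.0001, -0.0007, 0.0, 0.262, 0.0]
  -> [0.545  0.0768 0.3068]
[0.0031, 0.0, -0.0004, 0.0, 0.131, 0.0, 0.0062, 0.0, -0.0009, 0.0, 0.262, 0.0]
  -> [0.545 0.083 0.306]
[0.0031, 0.0, -0.0004, 0.0, 0.131, 0.0, 0.0062, 0.0, -0.0008, 0.0, 0.262, 0.0]
  -> [0.545  0.0892 0.3068]
[0.0031, 0.0, -0.0004, 0.0, 0.131, 0.0, 0.0062, 0.0, -0.0008, 0.0, 0.262, 0.0]
  -> [0.545  0.095  0.3092]
[0.0031, 0.0, -0.0004, 0.0, 0.131, 0.0, 0.0062, 0.0, -0.0008, 0.0, 0.261, 0.0]
  -> [0.545 0.1   0.313]
[0.0031, 0.0, -0.0004, 0.0, 0.131, 0.0, 0.0062, 0.0, -0.0008, 0.0, 0.262, 0.0]
  -> [0.545  0.1038 0.318 ]
```

Request:
carry_out:
  deltas: [-0.0125,0.0,-0.0216,0.0,0.0,0.0,-0.025,0.0,-0.0433,0.0,0.0,0.0,-0.025,0.0,-0.0433,0.0,0.0,0.0]

```text
time: 11.45
eef_pos: [0.5463, 0.0716, 0.0806]
tcp_rot: [0.683, 0.683, -0.181, 0.184]
contact_force: [0.0, 0.2, -2.3]
opening: 0.396
finger_force: 109.9
```

Request:
carry_out:
  deltas: [-0.023,0.0,-0.0398,0.0,0.0,0.0,-0.046,0.0,-0.0796,0.0,0.0,0.0,-0.0691,0.0,-0.1195,0.0,0.0,0.0,-0.0921,0.0,-0.1593,0.0,0.0,0.0,-0.1151,0.0,-0.1991,0.0,0.0,0.0]

```text
time: 12.08
eef_pos: [0.5443, 0.0713, 0.308]
tcp_rot: [0.683, 0.683, -0.184, 0.182]
contact_force: [0.4, 0.6, -2.9]
opening: 0.398
finger_force: 110.3
```

```bash
python3 - <<'E'
from h import *
from plan import *
s=ctrl.get_state(); print(s["eef_pos"],s["opening"],s["contact_force"])
im,d,K,T=cam("wrist"); save("w4",im)
p,r=load(); p=np.array([.545,.0712,.3092]); G=np.array([.545,.083,.33]);q=tilt(60); setcmd(G+.024*q.apply([0,0,1]),q.as_quat())
E
```

```text
[0.54425639 0.07125944 0.30796419] 0.3982507467244315 [ 0.42672059  0.6331911  -2.93539168]
```

View pics/w4.png

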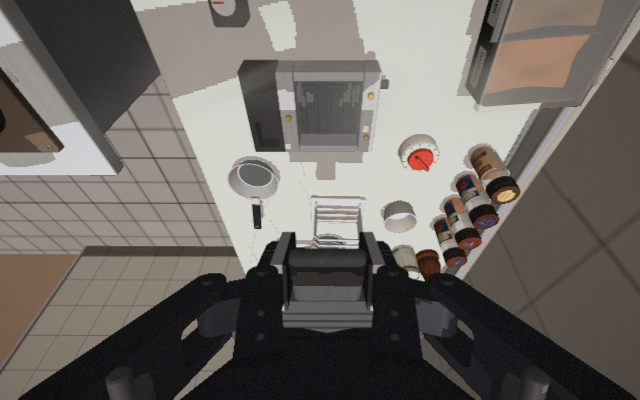

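```bash
python3 - <<'E'
from h import *
np.set_printoptions(precision=4,suppress=True)
im,d,K,T=cam("wrist"); P=cloud(d,K,T)
for v in range(238,340,6): print(v,P[v,328],P[v,305],im[v,328])
E
```

```text
238 [ 0.5519 -0.3307  0.0251] [ 0.4965 -0.37   -0.003 ] [155 153 153]
244 [ 0.5523 -0.3899  0.0014] [ 0.4982 -0.3594  0.0214] [91 93 90]
250 [0.5476 0.0971 0.333 ] [0.5375 0.0978 0.3333] [34 36 33]
256 [0.5476 0.096  0.3353] [0.5376 0.0971 0.3359] [56 54 55]
262 [0.5476 0.0941 0.3372] [0.5376 0.0953 0.3378] [64 64 63]
268 [0.5476 0.0904 0.338 ] [0.5374 0.0917 0.3386] [34 34 31]
274 [0.5476 0.0854 0.3382] [0.5371 0.0857 0.3383] [50 46 41]
280 [0.5476 0.0803 0.3385] [0.5368 0.0799 0.3382] [48 46 43]
286 [0.5476 0.0726 0.3378] [0.5363 0.073  0.3379] [79 78 77]
292 [0.5476 0.0676 0.3385] [0.536  0.0667 0.338 ] [95 95 94]
298 [0.5476 0.0597 0.3381] [0.5356 0.0594 0.3379] [94 94 92]
304 [0.5477 0.0517 0.3379] [0.5352 0.0524 0.3381] [97 97 96]
310 [0.5477 0.043  0.3377] [0.5347 0.0434 0.3377] [94 96 92]
316 [0.5477 0.0388 0.3395] [0.5345 0.0386 0.3392] [88 89 86]
322 [0.5477 0.0266 0.3384] [0.5337 0.0262 0.3381] [64 65 63]
328 [0.5477 0.0138 0.3375] [0.5331 0.0148 0.3377] [71 69 68]
334 [0.5471 0.1181 0.3747] [0.5406 0.1194 0.3751] [18 15 24]
```

Request:
carry_out:
  deltas: [0.0038,0,-0.0003,0,0.157,0,0.0074,0,-0.0012,0,0.314,0,0.0109,0,-0.0026,0,0.471,0,0.0141,0,-0.0046,0,0.628,0,0.017,0,-0.007,0,0.785,0]

```text
time: 12.8
eef_pos: [0.5441, 0.0893, 0.3036]
tcp_rot: [0.701, 0.7, 0.092, -0.095]
contact_force: [-0.3, -0.9, -3.4]
opening: 0.399
finger_force: 110.2
```

Request:
carry_out:
  deltas: [0.0038,0,-0.0003,0,0.157,0,0.0074,0,-0.0012,0,0.314,0,0.0109,0,-0.0026,0,0.471,0,0.0141,0,-0.0046,0,0.628,0,0.017,0,-0.007,0,0.785,0]

```text
time: 13.42
eef_pos: [0.5442, 0.1034, 0.3146]
tcp_rot: [0.614, 0.61, 0.353, -0.356]
contact_force: [-0.1, -0.0, -2.9]
opening: 0.4
finger_force: 110.2
```

```bash
python3 - <<'E'
from h import *
from plan import *
s=ctrl.get_state(); p,r=load(); print(s["eef_pos"],p,s["tcp_rot"],r.as_quat(),s["opening"],s["contact_force"],s["qpos"].round(2))
q=tilt(60,gy=-2); d=q.apply([0,0,1])
go((np.array([.5643,-.2385,.33])+.024*d,q))
E
```

```text
[0.54424628 0.10342242 0.31456362] [0.545      0.10378461 0.318     ] [ 0.61354473  0.61038967  0.35268898 -0.35580585] [ 0.61237244  0.61237244  0.35355339 -0.35355339] 0.39999747447050576 [-0.09836787 -0.02032714 -2.86875315] [-0.39  0.06  1.91  0.94  1.68 -0.54]
[-0.0268, 0.0033, -0.0464, -0.005, 0.0, 0.003, -0.0536, 0.0067, -0.0928, -0.01, 0.0, 0.006, -0.0804, 0.01, -0.1392, -0.015, 0.0, 0.009, -0.1072, 0.0134, -0.1856, -0.02, 0.0, 0.012, -0.134, 0.0167, -0.232, -0.025, 0.0, 0.015]
[-0.0267, 0.0049, -0.0463, -0.005, 0.0, 0.002]
  -> [ 0.565  -0.2177  0.318 ]
```

Request:
carry_out:
  deltas: [-0.0268,0.0033,-0.0464,-0.005,0.0,0.003,-0.0536,0.0067,-0.0928,-0.01,0.0,0.006,-0.0804,0.01,-0.1392,-0.015,0.0,0.009,-0.1072,0.0134,-0.1856,-0.02,0.0,0.012,-0.134,0.0167,-0.232,-0.025,0.0,0.015]

```text
time: 14.05
eef_pos: [0.5611, -0.1657, 0.3144]
tcp_rot: [0.623, 0.602, 0.357, -0.35]
contact_force: [0.4, -0.7, -2.8]
opening: 0.398
finger_force: 110.8
```

Request:
carry_out:
  deltas: [-0.0267,0.0049,-0.0463,-0.005,0.0,0.002,-0.0267,0.0049,-0.0463,-0.005,0.0,0.002,-0.0267,0.0049,-0.0463,-0.005,0.0,0.002]

```text
time: 14.42
eef_pos: [0.5647, -0.2174, 0.3154]
tcp_rot: [0.624, 0.601, 0.359, -0.349]
contact_force: [-0.3, 0.6, -2.7]
opening: 0.398
finger_force: 110.8
```

```bash
python3 - <<'E'
from h import *
np.set_printoptions(precision=4,suppress=True)
s=ctrl.get_state(); print(s["eef_pos"],s["tcp_rot"],s["time"])
im,d,K,T=cam("wrist"); save("w5",im); np.savez("w5.npz",im=im,d=d,K=K,T=T); P=cloud(d,K,T)
s=(P[...,2]>.15)&(P[...,1]<-.2)&(P[...,1]>-.27)&(abs(P[...,0]-.565)<.07)
q=P[s]; 
for lo in np.arange(.14,.36,.02):
    t=q[(q[:,2]>lo)&(q[:,2]<lo+.02)]
    if len(t)>10: print(round(lo,2),len(t),np.median(t,0),np.percentile(t[:,0],[2,98]))
E
```

```text
[ 0.5647 -0.2174  0.3154] [ 0.6237  0.6005  0.3587 -0.3488] 14.425
0.22 13 [ 0.4999 -0.2367  0.2364] [0.499  0.6289]
0.24 161 [ 0.5642 -0.2396  0.2559] [0.5013 0.6274]
0.26 1143 [ 0.5654 -0.2404  0.2687] [0.5393 0.5898]
0.28 1358 [ 0.5643 -0.2391  0.2898] [0.5425 0.5861]
0.3 1265 [ 0.5645 -0.2391  0.3109] [0.5477 0.5817]
0.32 5961 [ 0.5621 -0.2392  0.3347] [0.5154 0.6066]
0.34 8506 [ 0.5443 -0.2601  0.3502] [0.5113 0.6145]
```

View pics/w5.png

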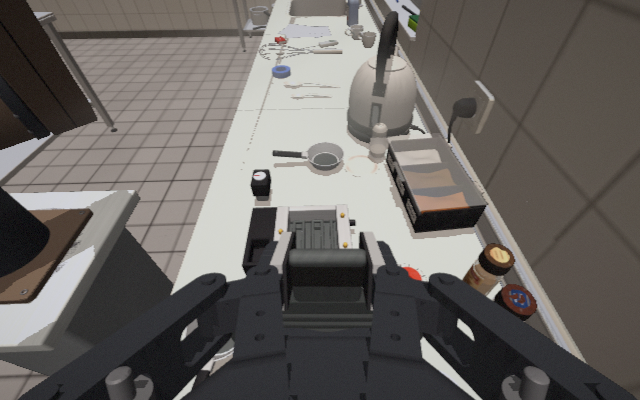

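```bash
python3 - <<'E'
from plan import *
p,r=load(); go((p+[0,-.001,-.035],r,.02),(p+[0,-.001,-.057],r,.006)); 
E
```

```text
[-0.0154, 0.0, 0.0083, 0.0, 0.0, 0.0, -0.0308, 0.0, 0.0166, 0.0, 0.0, 0.0]
  -> [ 0.565  -0.2187  0.283 ]
[-0.0048, 0.0, 0.0028, 0.0, 0.0, 0.0, -0.0095, 0.0, 0.0055, 0.0, 0.0, 0.0, -0.0143, 0.0, 0.0083, 0.0, 0.0, 0.0, -0.0191, 0.0, 0.011, 0.0, 0.0, 0.0]
  -> [ 0.565  -0.2187  0.261 ]
```

Request:
carry_out:
  deltas: [-0.0154,0.0,0.0083,0.0,0.0,0.0,-0.0308,0.0,0.0166,0.0,0.0,0.0,-0.0308,0.0,0.0166,0.0,0.0,0.0,-0.0308,0.0,0.0166,0.0,0.0,0.0]

```text
time: 14.98
eef_pos: [0.5652, -0.2184, 0.2833]
tcp_rot: [0.623, 0.602, 0.359, -0.347]
contact_force: [-0.0, -0.3, -2.5]
opening: 0.393
finger_force: 110.8
```

Request:
carry_out:
  deltas: [-0.0048,0.0,0.0028,0.0,0.0,0.0,-0.0095,0.0,0.0055,0.0,0.0,0.0,-0.0143,0.0,0.0083,0.0,0.0,0.0,-0.0191,0.0,0.011,0.0,0.0,0.0]

```text
time: 15.48
eef_pos: [0.5651, -0.2188, 0.2608]
tcp_rot: [0.623, 0.602, 0.359, -0.347]
contact_force: [0.1, -0.0, -3.4]
opening: 0.403
finger_force: 110.8
```

```bash
python3 - <<'E'
from h import *
s=ctrl.get_state(); print(s["eef_pos"],s["contact_force"],s["wrist_torque"])
im,d,K,T=cam("scene"); a=im[130:230,310:440]; save("s5",cv2.resize(a,None,fx=5,fy=5,interpolation=cv2.INTER_CUBIC))
E
```

```text
[ 0.56508865 -0.21877805  0.26077401] [ 0.11201447 -0.0373225  -3.35825342] [-0.82961368  0.04761655  0.0148333 ]
```

View pics/s5.png

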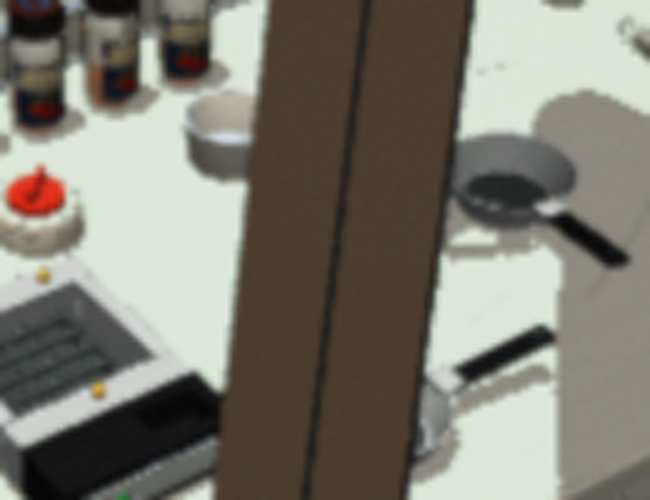

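Request:
carry_out:
  deltas: [-0.0087,0,0.005,0,0,0,-0.0173,0,0.01,0,0,0,-0.0217,0,0.0125,0,0,0,-0.026,0,0.015,0,0,0]

```text
time: 16.02
eef_pos: [0.5651, -0.2188, 0.2308]
tcp_rot: [0.623, 0.602, 0.359, -0.347]
contact_force: [0.2, -0.4, -3.6]
opening: 0.394
finger_force: 110.8
```

Request:
carry_out:
  deltas: [-0.0043,0,0.0025,0,0,0,-0.0087,0,0.005,0,0,0,-0.013,0,0.0075,0,0,0,-0.0173,0,0.01,0,0,0]

```text
time: 16.52
eef_pos: [0.5651, -0.2188, 0.211]
tcp_rot: [0.623, 0.602, 0.359, -0.347]
contact_force: [-0.5, -0.1, -2.8]
opening: 0.395
finger_force: 110.8
```

Request:
carry_out:
  deltas: [-0.0043,0,0.0025,0,0,0,-0.0087,0,0.005,0,0,0,-0.013,0,0.0075,0,0,0,-0.013,0,0.0075,0,0,0]

```text
time: 17.02
eef_pos: [0.565, -0.2188, 0.1956]
tcp_rot: [0.623, 0.602, 0.359, -0.347]
contact_force: [-0.9, -0.6, -4.0]
opening: 0.398
finger_force: 110.7
```

Request:
carry_out:
  deltas: [-0.0013,0,0.0008,0,0,0,-0.0026,0,0.0015,0,0,0,-0.0039,0,0.0022,0,0,0,-0.0039,0,0.0022,0,0,0]

```text
time: 17.52
eef_pos: [0.5651, -0.2189, 0.1916]
tcp_rot: [0.623, 0.602, 0.359, -0.347]
contact_force: [0.1, 0.9, -3.2]
opening: 0.393
finger_force: 110.8
```

Request:
carry_out:
  deltas: [-0.0017,0,0.001,0,0,0,-0.0026,0,0.0015,0,0,0,-0.0026,0,0.0015,0,0,0]

```text
time: 17.9
eef_pos: [0.5653, -0.219, 0.1901]
tcp_rot: [0.622, 0.602, 0.36, -0.347]
contact_force: [-0.3, 0.4, 2.9]
opening: 0.394
finger_force: 111.0
```

Request:
carry_out:
  deltas: [-0.0009,0,0.0005,0,0,0,-0.0017,0,0.001,0,0,0,-0.0017,0,0.001,0,0,0]

```text
time: 18.27
eef_pos: [0.5654, -0.2191, 0.1901]
tcp_rot: [0.622, 0.602, 0.36, -0.347]
contact_force: [-2.1, -0.4, 9.2]
opening: 0.399
finger_force: 111.4
```

Request:
carry_out:
  deltas: [-0.0009,0,0.0005,0,0,0,-0.0017,0,0.001,0,0,0,-0.0017,0,0.001,0,0,0]

```text
time: 18.65
eef_pos: [0.5655, -0.2192, 0.19]
tcp_rot: [0.621, 0.603, 0.361, -0.348]
contact_force: [-3.3, -1.0, 13.6]
opening: 0.399
finger_force: 111.7
```

```bash
python3 - <<'E'
from plan import *
q=tilt(60,gy=-2); setcmd(load()[0]+[0,0,-.0765+.005],q.as_quat())
p,r=load(); print(p)
d=q.apply([0,0,1])
go((p-.09*d,q,.04),([.565,-.29,.36],tilt(15,gy=-2)),([.565,-.20,.36],tilt(-20,gy=-2)),([.565,-.13,.27],tilt(-60,gy=-2)),ang=10)
E
```

```text
[ 0.56501983 -0.21874843  0.18946304]
[0.0, 0.0, -0.03, 0.0, 0.0, 0.0, 0.0, 0.0, -0.06, 0.0, 0.0, 0.0, 0.0, 0.0, -0.09, 0.0, 0.0, 0.0]
  -> [ 0.5623 -0.2966  0.2345]
[0.0224, 0.0005, -0.0114, 0.0, -0.157, 0.0, 0.0448, 0.001, -0.0228, 0.0, -0.314, 0.0, 0.0673, 0.0015, -0.0342, 0.0, -0.471, 0.0, 0.0897, 0.002, -0.0455, 0.0, -0.628, 0.0, 0.1121, 0.0025, -0.0569, 0.0, -0.785, 0.0]
  -> [ 0.565 -0.29   0.36 ]
[0.0217, -0.0008, 0.0058, 0.0, -0.153, 0.0, 0.0434, -0.0016, 0.0116, 0.0, -0.306, 0.0, 0.0651, -0.0024, 0.0175, 0.0, -0.458, 0.0, 0.0868, -0.0032, 0.0233, 0.0, -0.611, 0.0]
  -> [ 0.565 -0.2    0.36 ]
[0.0193, -0.0005, 0.0121, 0.0, -0.14, 0.0, 0.0386, -0.001, 0.0243, 0.0, -0.279, 0.0, 0.0579, -0.0015, 0.0364, 0.0, -0.419, 0.0, 0.0772, -0.0019, 0.0485, 0.0, -0.559, 0.0, 0.0965, -0.0024, 0.0607, 0.0, -0.698, 0.0]
  -> [ 0.565 -0.13   0.27 ]
```

Request:
carry_out:
  deltas: [0.0043,0,-0.0025,0,0,0,0.0043,0,-0.0025,0,0,0]

```text
time: 18.9
eef_pos: [0.5653, -0.2189, 0.19]
tcp_rot: [0.623, 0.602, 0.36, -0.347]
contact_force: [-0.0, -1.2, 0.4]
opening: 0.398
finger_force: 111.0
```

Request:
carry_out:
  deltas: [0,0,0,0,0,0,0,0,0,0,0,0,0,0,0,0,0,0,0,0,0,0,0,0]
  grip: 100

```text
time: 19.4
eef_pos: [0.5651, -0.2188, 0.1897]
tcp_rot: [0.623, 0.602, 0.359, -0.347]
contact_force: [-0.3, 0.4, 0.2]
opening: 1.001
finger_force: 0.0
```

Request:
carry_out:
  deltas: [0.0,0.0,-0.03,0.0,0.0,0.0,0.0,0.0,-0.06,0.0,0.0,0.0,0.0,0.0,-0.09,0.0,0.0,0.0]

```text
time: 19.77
eef_pos: [0.5624, -0.2974, 0.2353]
tcp_rot: [0.623, 0.602, 0.359, -0.347]
contact_force: [1.0, -0.0, 0.0]
opening: 0.999
finger_force: 0.0
```

Request:
carry_out:
  deltas: [0.0224,0.0005,-0.0114,0.0,-0.157,0.0,0.0448,0.001,-0.0228,0.0,-0.314,0.0,0.0673,0.0015,-0.0342,0.0,-0.471,0.0,0.0897,0.002,-0.0455,0.0,-0.628,0.0,0.1121,0.0025,-0.0569,0.0,-0.785,0.0]

```text
time: 20.4
eef_pos: [0.5651, -0.29, 0.3621]
tcp_rot: [0.713, 0.689, 0.092, -0.088]
contact_force: [-0.1, -0.3, 0.1]
opening: 1.005
finger_force: 0.0
```

Request:
carry_out:
  deltas: [0.0217,-0.0008,0.0058,0.0,-0.153,0.0,0.0434,-0.0016,0.0116,0.0,-0.306,0.0,0.0651,-0.0024,0.0175,0.0,-0.458,0.0,0.0868,-0.0032,0.0233,0.0,-0.611,0.0]

```text
time: 20.9
eef_pos: [0.565, -0.1992, 0.3613]
tcp_rot: [0.708, 0.684, -0.126, 0.124]
contact_force: [-0.4, -0.5, -0.6]
opening: 0.996
finger_force: 0.0
```

Request:
carry_out:
  deltas: [0.0193,-0.0005,0.0121,0.0,-0.14,0.0,0.0386,-0.001,0.0243,0.0,-0.279,0.0,0.0579,-0.0015,0.0364,0.0,-0.419,0.0,0.0772,-0.0019,0.0485,0.0,-0.559,0.0,0.0965,-0.0024,0.0607,0.0,-0.698,0.0]

```text
time: 21.52
eef_pos: [0.5651, -0.1292, 0.2703]
tcp_rot: [0.622, 0.601, -0.36, 0.35]
contact_force: [0.8, 0.5, -0.4]
opening: 1.002
finger_force: 0.0
```

```bash
python3 - <<'E'
from h import *
from plan import *
np.set_printoptions(precision=4,suppress=True)
s=ctrl.get_state(); print(s["eef_pos"],s["tcp_rot"],load()[1].as_quat(),s["time"],s["qpos"])
im,d,K,T=cam("wrist"); save("w6",im); np.savez("w6.npz",im=im,d=d,K=K,T=T); P=cloud(d,K,T)
s=(P[...,2]>.10)&(P[...,1]<-.2)&(P[...,1]>-.27)&(abs(P[...,0]-.565)<.08)
q=P[s]
for lo in np.arange(.10,.24,.01):
    t=q[(q[:,2]>lo)&(q[:,2]<lo+.01)]
    if len(t)>10: print(round(lo,2),len(t),np.median(t,0),np.percentile(t[:,0],[2,98]))
E
```

```text
[ 0.5651 -0.1292  0.2703] [ 0.622   0.6008 -0.3604  0.3497] [ 0.623   0.6017 -0.3595  0.3472] 21.525 [-0.024   0.1634  1.8892 -1.0995  1.3456  0.4321]
0.1 1065 [ 0.5643 -0.234   0.1048] [0.5024 0.6267]
0.11 1060 [ 0.5674 -0.2341  0.1151] [0.5022 0.6272]
0.12 1118 [ 0.5647 -0.234   0.1251] [0.5027 0.627 ]
0.13 1146 [ 0.5647 -0.2341  0.135 ] [0.5022 0.6272]
0.14 1101 [ 0.5621 -0.234   0.145 ] [0.5025 0.6271]
0.15 1238 [ 0.5646 -0.2343  0.155 ] [0.5022 0.6271]
0.16 1296 [ 0.5651 -0.2348  0.1654] [0.5024 0.6275]
0.17 545 [ 0.564  -0.2351  0.1723] [0.5056 0.6241]
0.18 338 [ 0.565  -0.2347  0.1849] [0.5473 0.5816]
0.19 365 [ 0.5649 -0.2347  0.195 ] [0.5475 0.5823]
0.2 380 [ 0.5648 -0.2348  0.2051] [0.5475 0.5822]
0.21 125 [ 0.5647 -0.2364  0.2115] [0.5488 0.5802]
```

View pics/w6.png

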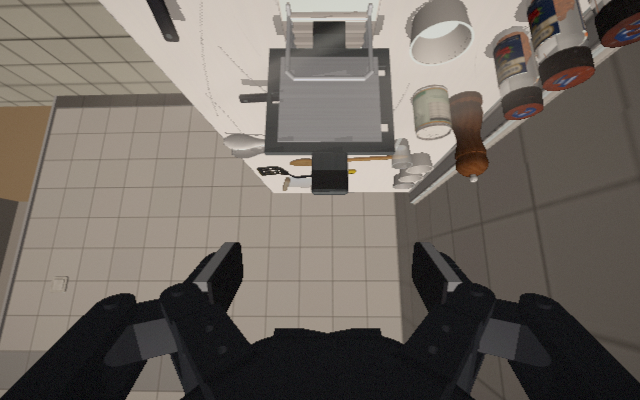

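```bash
python3 - <<'E'
from plan import *
p,q=load(); d=q.apply([0,0,1]); t=np.array([.5648,-.2385,.195])+.024*d
go((t-.05*d,q),(t,q,.025)); print("CLOSE"); go((t+[0,0,.135],q,.027))
E
```

```text
[0.0053, 0.0018, 0.0527, 0.0, 0.0, 0.0, 0.0107, 0.0036, 0.1054, 0.0, 0.0, 0.0]
  -> [ 0.5656 -0.216   0.208 ]
[0.0, 0.0, 0.025, 0.0, 0.0, 0.0, 0.0, 0.0, 0.05, 0.0, 0.0, 0.0]
  -> [ 0.5641 -0.2593  0.1829]
CLOSE
[-0.0195, 0.0, -0.0113, 0.0, 0.0, 0.0, -0.039, 0.0, -0.0225, 0.0, 0.0, 0.0, -0.0585, 0.0, -0.0338, 0.0, 0.0, 0.0, -0.0779, 0.0, -0.0451, 0.0, 0.0, 0.0, -0.0974, 0.0, -0.0563, 0.0, 0.0, 0.0]
[-0.0195, 0.0, -0.0113, 0.0, 0.0, 0.0]
  -> [ 0.5641 -0.2593  0.318 ]
```

Request:
carry_out:
  deltas: [0.0053,0.0018,0.0527,0.0,0.0,0.0,0.0107,0.0036,0.1054,0.0,0.0,0.0,0.0107,0.0036,0.1054,0.0,0.0,0.0]

```text
time: 21.95
eef_pos: [0.5635, -0.2182, 0.2054]
tcp_rot: [0.623, 0.601, -0.362, 0.345]
contact_force: [0.3, 0.2, 0.5]
opening: 0.999
finger_force: 0.0
```

Request:
carry_out:
  deltas: [0.0,0.0,0.025,0.0,0.0,0.0,0.0,0.0,0.05,0.0,0.0,0.0,0.0,0.0,0.05,0.0,0.0,0.0]

```text
time: 22.32
eef_pos: [0.564, -0.26, 0.1837]
tcp_rot: [0.623, 0.601, -0.36, 0.347]
contact_force: [-0.9, 0.2, -0.0]
opening: 1.001
finger_force: 0.0
```

Request:
carry_out:
  deltas: [0,0,0,0,0,0,0,0,0,0,0,0,0,0,0,0,0,0,0,0,0,0,0,0,0,0,0,0,0,0]
  grip: 20
  grip_force: 110

```text
time: 22.95
eef_pos: [0.5646, -0.2595, 0.1843]
tcp_rot: [0.623, 0.601, -0.36, 0.348]
contact_force: [-2.0, 1.1, 3.8]
opening: 0.399
finger_force: 108.9
```

Request:
carry_out:
  deltas: [-0.0195,0.0,-0.0113,0.0,0.0,0.0,-0.039,0.0,-0.0225,0.0,0.0,0.0,-0.0585,0.0,-0.0338,0.0,0.0,0.0,-0.0779,0.0,-0.0451,0.0,0.0,0.0,-0.0974,0.0,-0.0563,0.0,0.0,0.0]

```text
time: 23.58
eef_pos: [0.5636, -0.2587, 0.2938]
tcp_rot: [0.623, 0.603, -0.359, 0.346]
contact_force: [-1.0, -0.3, -3.5]
opening: 0.399
finger_force: 109.7
```

Request:
carry_out:
  deltas: [-0.0195,0.0,-0.0113,0.0,0.0,0.0,-0.0195,0.0,-0.0113,0.0,0.0,0.0]

```text
time: 23.82
eef_pos: [0.5646, -0.2591, 0.319]
tcp_rot: [0.623, 0.601, -0.358, 0.348]
contact_force: [0.4, -0.5, -2.7]
opening: 0.398
finger_force: 109.9
```

```bash
python3 - <<'E'
from h import *
from plan import *
np.set_printoptions(precision=4,suppress=True)
s=ctrl.get_state(); print(s["eef_pos"],s["opening"],s["contact_force"])
im,d,K,T=cam("wrist"); P=cloud(d,K,T)
q=P[(P[...,2]>.14)&(P[...,1]<-.2)&(P[...,1]>-.27)&(abs(P[...,0]-.565)<.08)]
for lo in np.arange(.16,.36,.02):
    t=q[(q[:,2]>lo)&(q[:,2]<lo+.02)]
    if len(t)>10: print(round(lo,2),len(t),np.median(t,0),np.percentile(t[:,0],[2,98]))
b=q[(q[:,2]<.29)]; A=np.c_[b[:,0]-.565,b[:,2]-.24,np.ones(len(b))]; print(np.linalg.lstsq(A,b[:,1],rcond=None)[0])
G=np.array([.5648,-.2385,.33])
q=tilt(30); go((np.array([.545,-.088,.33])+.024*q.apply([0,0,1]),q))
E
```

```text
[ 0.5646 -0.2591  0.319 ] 0.3979016771641011 [ 0.4239 -0.5261 -2.6745]
0.16 326 [ 0.5652 -0.2344  0.1782] [0.5484 0.5827]
0.18 5285 [ 0.5658 -0.2344  0.1919] [0.5034 0.6279]
0.2 7050 [ 0.5651 -0.2342  0.2099] [0.5033 0.628 ]
0.22 7865 [ 0.565  -0.2344  0.2304] [0.5034 0.628 ]
0.24 8312 [ 0.5676 -0.2346  0.2504] [0.5033 0.6281]
0.26 9255 [ 0.565  -0.2346  0.2701] [0.5035 0.6282]
0.28 10290 [ 0.5655 -0.2348  0.2903] [0.5034 0.6282]
0.3 6126 [ 0.5658 -0.2354  0.3051] [0.5056 0.6259]
0.32 9474 [ 0.5676 -0.2199  0.3326] [0.5218 0.6146]
0.34 6013 [ 0.5675 -0.21    0.3483] [0.5178 0.6157]
[-0.034  -0.0047 -0.2345]
[0.0099, -0.0025, -0.0154, -0.001, 0.157, -0.004, 0.0198, -0.0051, -0.0307, -0.002, 0.314, -0.007, 0.0297, -0.0076, -0.0461, -0.003, 0.471, -0.011, 0.0396, -0.0102, -0.0614, -0.004, 0.628, -0.015, 0.0494, -0.0127, -0.0768, -0.005, 0.785, -0.019]
[0.0179, -0.0023, -0.0038, -0.001, 0.157, -0.004, 0.0358, -0.0045, -0.0077, -0.002, 0.314, -0.007, 0.0537, -0.0067, -0.0116, -0.003, 0.471, -0.011, 0.0716, -0.0089, -0.0154, -0.004, 0.628, -0.015, 0.0895, -0.0111, -0.0193, -0.005, 0.785, -0.019]
  -> [ 0.545  -0.076   0.3092]
```

Request:
carry_out:
  deltas: [0.0099,-0.0025,-0.0154,-0.001,0.157,-0.004,0.0198,-0.0051,-0.0307,-0.002,0.314,-0.007,0.0297,-0.0076,-0.0461,-0.003,0.471,-0.011,0.0396,-0.0102,-0.0614,-0.004,0.628,-0.015,0.0494,-0.0127,-0.0768,-0.005,0.785,-0.019]

```text
time: 24.5
eef_pos: [0.5539, -0.1667, 0.3117]
tcp_rot: [0.707, 0.696, -0.095, 0.086]
contact_force: [-0.3, -0.4, -3.7]
opening: 0.396
finger_force: 110.1
```

Request:
carry_out:
  deltas: [0.0179,-0.0023,-0.0038,-0.001,0.157,-0.004,0.0358,-0.0045,-0.0077,-0.002,0.314,-0.007,0.0537,-0.0067,-0.0116,-0.003,0.471,-0.011,0.0716,-0.0089,-0.0154,-0.004,0.628,-0.015,0.0895,-0.0111,-0.0193,-0.005,0.785,-0.019]

```text
time: 25.12
eef_pos: [0.5444, -0.076, 0.3072]
tcp_rot: [0.683, 0.683, 0.183, -0.185]
contact_force: [-0.3, -0.3, -3.3]
opening: 0.397
finger_force: 110.2
```

Request:
carry_out:
  deltas: [0,0,0,0,0,0,0,0,0,0,0,0,0,0,0,0,0,0]

```text
time: 25.5
eef_pos: [0.5452, -0.076, 0.3096]
tcp_rot: [0.683, 0.684, 0.182, -0.182]
contact_force: [0.2, 0.3, -3.1]
opening: 0.394
finger_force: 110.1
```

```bash
python3 - <<'E'
from h import *
from plan import *
np.set_printoptions(precision=4,suppress=True)
s=ctrl.get_state(); print(s["eef_pos"],s["tcp_rot"],load()[1].as_quat(),s["opening"],s["contact_force"],s["qpos"])
im,d,K,T=cam("wrist"); save("w7",im); np.savez("w7.npz",im=im,d=d,K=K,T=T); P=cloud(d,K,T)
sel=(P[...,2]>.29)&(P[...,2]<.36)&(P[...,1]>-.06)&(P[...,1]<.13)&(abs(P[...,0]-.545)<.09); q=P[sel]
A=np.c_[q[:,0]-.545,q[:,1]+.005,np.ones(len(q))]; c=np.linalg.lstsq(A,q[:,2],rcond=None)[0]; print("plane",c)
b=q[(q[:,1]<.05)&(q[:,1]>-.05)]
for lo in np.arange(-.06,.12,.01):
    t=q[(q[:,1]>lo)&(q[:,1]<lo+.01)]
    if len(t)>10: print(round(lo,2),np.percentile(t[:,0],[1,99]),np.median(t[:,2]))
print("ymax",np.percentile(q[:,1],99.8), cv2.minAreaRect((b[:,:2]*1000).astype(np.float32)))
E
```

```text
[ 0.5452 -0.076   0.3096] [ 0.6828  0.6839  0.1817 -0.1817] [ 0.6829  0.6832  0.1828 -0.183 ] 0.3944347111517232 [ 0.2445  0.281  -3.0918] [-0.5259  0.0473  1.7648  0.4442  1.6058 -0.5745]
plane [ 0.0017 -0.0113  0.3295]
-0.06 [0.4821 0.6094] 0.32989632853556244
-0.05 [0.4822 0.6094] 0.3300012774300738
-0.04 [0.4819 0.6094] 0.32988232047957317
-0.03 [0.482  0.6093] 0.32976235819383304
-0.02 [0.4818 0.6093] 0.32967056279208273
-0.01 [0.4817 0.6091] 0.3295668943395367
0.0 [0.4817 0.609 ] 0.3294535862194854
0.01 [0.4815 0.609 ] 0.32933657022041285
0.02 [0.4814 0.6089] 0.329247240337336
0.03 [0.4816 0.6088] 0.32910212393265614
0.04 [0.4812 0.6087] 0.3289655457536558
0.05 [0.4814 0.6088] 0.3286674053789115
0.06 [0.5271 0.5623] 0.32847500683533554
ymax 0.06777259650890353 ((545.5256958007812, 0.000335693359375), (131.81443786621094, 99.99967956542969), 0.0010280065471306443)
```

View pics/w7.png

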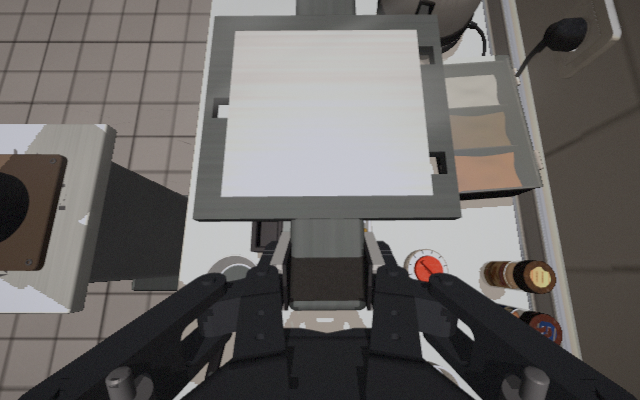

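```bash
python3 - <<'E'
from h import *
from plan import *
np.set_printoptions(precision=4,suppress=True)
z=np.load("w7.npz");P=cloud(z["d"],z["K"],z["T"])
for a,b in [(.485,.51),(.58,.605)]:
    t=P[(P[...,0]>a)&(P[...,0]<b)&(P[...,2]>.322)&(P[...,2]<.335)]; print(np.percentile(t[:,1],[.5,99.5]),len(t))
p,q=load()
go((p+[0,0,-.20],q),(p+[0,0,-.235],q,.012))
E
```

```text
[-0.0626  0.0565] 9483
[-0.0619  0.0574] 9243
[-0.025, 0.0, 0.0433, 0.0, 0.0, 0.0, -0.05, 0.0, 0.0866, 0.0, 0.0, 0.0, -0.075, 0.0, 0.1299, 0.0, 0.0, 0.0, -0.1, 0.0, 0.1732, 0.0, 0.0, 0.0]
  -> [ 0.545  -0.0761  0.1092]
[-0.0058, 0.0, 0.0101, 0.0, 0.0, 0.0, -0.0116, 0.0, 0.0202, 0.0, 0.0, 0.0, -0.0175, 0.0, 0.0303, 0.0, 0.0, 0.0]
  -> [ 0.545  -0.0761  0.0742]
```

Request:
carry_out:
  deltas: [-0.025,0.0,0.0433,0.0,0.0,0.0,-0.05,0.0,0.0866,0.0,0.0,0.0,-0.075,0.0,0.1299,0.0,0.0,0.0,-0.1,0.0,0.1732,0.0,0.0,0.0,-0.1,0.0,0.1732,0.0,0.0,0.0]

```text
time: 26.18
eef_pos: [0.5423, -0.0746, 0.1057]
tcp_rot: [0.683, 0.683, 0.181, -0.187]
contact_force: [-0.5, -0.4, -1.7]
opening: 0.399
finger_force: 110.3
```

Request:
carry_out:
  deltas: [-0.007,0.0,0.01,0.0,0.0,0.0,-0.013,0.0,0.02,0.0,0.0,0.0,-0.0188,0.0,0.0295,0.0,0.0,0.0,-0.0188,0.0,0.0295,0.0,0.0,0.0]

```text
time: 26.68
eef_pos: [0.5446, -0.0777, 0.0738]
tcp_rot: [0.683, 0.683, 0.182, -0.183]
contact_force: [-0.3, -0.6, -3.5]
opening: 0.397
finger_force: 110.3
```

Request:
carry_out:
  deltas: [-0.005,0.0,0.0087,0.0,0.0,0.0,-0.0075,0.0,0.013,0.0,0.0,0.0,-0.01,0.0,0.0173,0.0,0.0,0.0,-0.0125,0.0,0.0217,0.0,0.0,0.0,-0.0125,0.0,0.0217,0.0,0.0,0.0]

```text
time: 27.3
eef_pos: [0.5448, -0.0777, 0.0489]
tcp_rot: [0.683, 0.683, 0.182, -0.183]
contact_force: [-0.6, -0.2, -2.7]
opening: 0.394
finger_force: 110.5
```

```bash
python3 - <<'E'
from h import *
np.set_printoptions(precision=4,suppress=True)
s=ctrl.get_state(); print(s["eef_pos"],s["contact_force"],s["wrist_torque"])
im,d,K,T=cam("wrist"); save("w8",im); P=cloud(d,K,T)
for a,b in [(.485,.51),(.58,.605)]:
    t=P[(P[...,0]>a)&(P[...,0]<b)&(P[...,2]>.05)&(P[...,2]<.11)&(abs(P[...,1])<.08)]; print(np.percentile(t[:,1],[.5,99.5]),len(t),np.median(t[:,2]))
t=P[(abs(P[...,1]+.005)<.05)&(abs(P[...,0]-.545)<.08)&(P[...,2]>.055)&(P[...,2]<.11)]; print(np.percentile(t[:,0],[.5,99.5]))
A=np.c_[t[:,0]-.545,t[:,1]+.005,np.ones(len(t))]; print(np.linalg.lstsq(A,t[:,2],rcond=None)[0])
E
```

```text
[ 0.5448 -0.0777  0.0489] [-0.6234 -0.2234 -2.7401] [-0.7307  0.0037  0.0134]
[-0.0644  0.0546] 9453 0.06892736989206655
[-0.0637  0.0555] 9237 0.06898930618868804
[0.4806 0.6093]
[ 0.0002 -0.008   0.069 ]
```

Request:
carry_out:
  deltas: [-0.0015,0.0,0.0026,0.0,0.0,0.0,-0.003,0.0,0.0052,0.0,0.0,0.0,-0.004,0.0,0.0069,0.0,0.0,0.0,-0.004,0.0,0.0069,0.0,0.0,0.0]

```text
time: 27.85
eef_pos: [0.5449, -0.0779, 0.0412]
tcp_rot: [0.683, 0.683, 0.182, -0.183]
contact_force: [0.3, -0.3, -3.6]
opening: 0.394
finger_force: 110.5
```

Request:
carry_out:
  deltas: [-0.0005,0.0,0.0009,0.0,0.0,0.0,-0.001,0.0,0.0017,0.0,0.0,0.0,-0.0015,0.0,0.0026,0.0,0.0,0.0,-0.0015,0.0,0.0026,0.0,0.0,0.0]

```text
time: 28.35
eef_pos: [0.545, -0.0779, 0.0383]
tcp_rot: [0.683, 0.683, 0.182, -0.183]
contact_force: [0.1, 0.3, -3.0]
opening: 0.397
finger_force: 110.5
```

Request:
carry_out:
  deltas: [-0.0005,0.0,0.0009,0.0,0.0,0.0,-0.001,0.0,0.0017,0.0,0.0,0.0,-0.0015,0.0,0.0026,0.0,0.0,0.0,-0.0015,0.0,0.0026,0.0,0.0,0.0]

```text
time: 28.85
eef_pos: [0.545, -0.0779, 0.0353]
tcp_rot: [0.683, 0.683, 0.182, -0.183]
contact_force: [0.9, 0.3, -3.5]
opening: 0.401
finger_force: 110.5
```

Request:
carry_out:
  deltas: [-0.0005,0.0,0.0009,0.0,0.0,0.0,-0.001,0.0,0.0017,0.0,0.0,0.0,-0.001,0.0,0.0017,0.0,0.0,0.0]

```text
time: 29.22
eef_pos: [0.545, -0.078, 0.0333]
tcp_rot: [0.683, 0.683, 0.182, -0.183]
contact_force: [1.1, 0.2, -2.6]
opening: 0.397
finger_force: 110.5
```

Request:
carry_out:
  deltas: [-0.0005,0.0,0.0009,0.0,0.0,0.0,-0.001,0.0,0.0017,0.0,0.0,0.0,-0.001,0.0,0.0017,0.0,0.0,0.0]

```text
time: 29.6
eef_pos: [0.5452, -0.078, 0.0318]
tcp_rot: [0.683, 0.683, 0.183, -0.183]
contact_force: [-1.1, -0.3, -1.0]
opening: 0.396
finger_force: 110.4
```

```bash
python3 - <<'E'
from h import *
np.set_printoptions(precision=4,suppress=True)
s=ctrl.get_state(); print(s["eef_pos"],s["contact_force"],s["wrist_torque"])
im,d,K,T=cam("wrist"); P=cloud(d,K,T)
t=P[(abs(P[...,1]+.005)<.05)&(abs(P[...,0]-.545)<.08)&(P[...,2]>.045)&(P[...,2]<.11)]; print(np.percentile(t[:,0],[.5,99.5]))
A=np.c_[t[:,0]-.545,t[:,1]+.005,np.ones(len(t))]; print(np.linalg.lstsq(A,t[:,2],rcond=None)[0])
E
```

```text
[ 0.5452 -0.078   0.0318] [-1.1163 -0.3182 -0.9919] [-0.4216  0.1352  0.0774]
[0.481  0.6097]
[-0.0002  0.0002  0.0525]
```

```bash
cat >> h.py <<'E'
def pan(P,im,g,z0=0.0):
    """rim circle fit (46 mm) and handle direction of a pan near g standing on height z0"""
    from scipy.optimize import least_squares
    X,Y,Z=P[...,0],P[...,1],P[...,2]; dark=im.max(2)<75
    near=np.hypot(X-g[0],Y-g[1])<.075
    m=near&(Z>z0+.0185)&(Z<z0+.031)&~dark; q=P[m][:,:2]
    f=lambda c: np.hypot(q[:,0]-c[0],q[:,1]-c[1])-.0445
    c=np.array(g[:2],float)
    for s in (.01,.004,.002): c=least_squares(f,c,loss="soft_l1",f_scale=s).x
    r=np.hypot(X-c[0],Y-c[1]); h=P[dark&(r>.056)&(r<.13)&(Z>z0+.015)&(Z<z0+.048)]
    v=h[:,:2]-c
    k=v.mean(0); k/=np.linalg.norm(k)
    for _ in range(3):
        lat=v@[-k[1],k[0]]; ok=(abs(lat-np.median(lat))<.012)&(v@k>0); w=v[ok]; k=np.linalg.svd(w-w.mean(0))[2][0]*1.; k*=np.sign(w.mean(0)@k)
    v=w
    lat=np.median(v@[-k[1],k[0]])
    return c,np.degrees(np.arctan2(k[1],k[0])),dict(n=len(q),nh=len(v),reach=np.percentile(v@k,99),lat=lat,hz=np.median(h[:,2]),cdir=np.degrees(np.arctan2(*v.mean(0)[::-1])))
E
python3 - <<'E'
from h import *
from plan import *
np.set_printoptions(precision=4,suppress=True)
z=np.load("w1.npz");P=cloud(z["d"],z["K"],z["T"])
P[240:]=np.nan
for g in [(.57,.237),(.409,-.15),(.543,-.381)]: print(pan(P,z["im"],g))
s=ctrl.get_state(); setcmd(s["eef_pos"],tilt(30).as_quat()); p,q=load(); d=q.apply([0,0,1])
go((p-.11*d,q,.04),([.47,-.11,.31],down(0)),ang=10)
E
```

```text
(array([0.5736, 0.2364]), np.float64(178.51937878124392), {'n': 1026, 'nh': 447, 'reach': np.float64(0.12135204654864766), 'lat': np.float64(0.0040862174972845396), 'hz': np.float64(0.031079623629925224), 'cdir': np.float64(-178.74307765123862)})
(array([ 0.4115, -0.151 ]), np.float64(-95.36919355511257), {'n': 664, 'nh': 445, 'reach': np.float64(0.11946675665025087), 'lat': np.float64(-7.939498014809712e-05), 'hz': np.float64(0.031512526936024854), 'cdir': np.float64(-95.5075196234409)})
(array([ 0.5442, -0.3763]), np.float64(170.55280057166513), {'n': 936, 'nh': 531, 'reach': np.float64(0.12085830811464066), 'lat': np.float64(-0.0023370078946946056), 'hz': np.float64(0.029727252534875626), 'cdir': np.float64(169.5802751548752)})
[0.0, 0.0, -0.0367, 0.0, 0.0, 0.0, 0.0, 0.0, -0.0733, 0.0, 0.0, 0.0, 0.0, 0.0, -0.11, 0.0, 0.0, 0.0]
  -> [ 0.5452 -0.133   0.127 ]
[0.0111, -0.0075, -0.0147, -0.041, -0.041, 0.153, 0.0223, -0.015, -0.0294, -0.082, -0.082, 0.306, 0.0334, -0.0226, -0.0441, -0.123, -0.123, 0.459, 0.0446, -0.0301, -0.0588, -0.164, -0.164, 0.613, 0.0557, -0.0376, -0.0735, -0.205, -0.205, 0.766]
[0.001, -0.0089, -0.0178, -0.041, -0.041, 0.153, 0.0019, -0.0178, -0.0356, -0.082, -0.082, 0.306, 0.0029, -0.0267, -0.0534, -0.123, -0.123, 0.459, 0.0038, -0.0356, -0.0711, -0.164, -0.164, 0.612, 0.0048, -0.0445, -0.0889, -0.205, -0.205, 0.766]
  -> [ 0.47   -0.1099  0.31  ]
```

Request:
carry_out:
  deltas: [0,0,0,0,0,0,0,0,0,0,0,0,0,0,0,0,0,0,0,0,0,0,0,0]
  grip: 100

```text
time: 30.15
eef_pos: [0.5452, -0.078, 0.0316]
tcp_rot: [0.683, 0.684, 0.182, -0.183]
contact_force: [-0.0, -0.9, 0.2]
opening: 0.999
finger_force: 0.0
```

Request:
carry_out:
  deltas: [0.0,0.0,-0.0367,0.0,0.0,0.0,0.0,0.0,-0.0733,0.0,0.0,0.0,0.0,0.0,-0.11,0.0,0.0,0.0]

```text
time: 30.52
eef_pos: [0.545, -0.1332, 0.1277]
tcp_rot: [0.683, 0.684, 0.182, -0.183]
contact_force: [0.0, -1.3, 0.7]
opening: 1.002
finger_force: 0.0
```

Request:
carry_out:
  deltas: [0.0111,-0.0075,-0.0147,-0.041,-0.041,0.153,0.0223,-0.015,-0.0294,-0.082,-0.082,0.306,0.0334,-0.0226,-0.0441,-0.123,-0.123,0.459,0.0446,-0.0301,-0.0588,-0.164,-0.164,0.613,0.0557,-0.0376,-0.0735,-0.205,-0.205,0.766]

```text
time: 31.15
eef_pos: [0.507, -0.1211, 0.2189]
tcp_rot: [0.918, 0.37, 0.099, -0.099]
contact_force: [-1.9, 0.1, -1.0]
opening: 1.002
finger_force: 0.0
```

Request:
carry_out:
  deltas: [0.001,-0.0089,-0.0178,-0.041,-0.041,0.153,0.0019,-0.0178,-0.0356,-0.082,-0.082,0.306,0.0029,-0.0267,-0.0534,-0.123,-0.123,0.459,0.0038,-0.0356,-0.0711,-0.164,-0.164,0.612,0.0048,-0.0445,-0.0889,-0.205,-0.205,0.766]

```text
time: 31.78
eef_pos: [0.4694, -0.1093, 0.3104]
tcp_rot: [1.0, -0.002, -0.0, 0.001]
contact_force: [0.4, -0.2, 0.1]
opening: 0.997
finger_force: 0.0
```

Request:
carry_out:
  deltas: [0,0,0,0,0,0,0,0,0,0,0,0,0,0,0,0,0,0]

```text
time: 32.15
eef_pos: [0.4695, -0.1097, 0.3084]
tcp_rot: [1.0, 0.001, -0.001, -0.0]
contact_force: [0.7, -0.7, 0.5]
opening: 1.003
finger_force: 0.0
```

```bash
python3 - <<'E'
from h import *
from plan import *
np.set_printoptions(precision=4,suppress=True)
s=ctrl.get_state(); print(s["eef_pos"],s["tcp_rot"],load(),s["time"])
im,d,K,T=cam("wrist"); save("w9",im); np.savez("w9.npz",im=im,d=d,K=K,T=T); P=cloud(d,K,T); P[240:]=np.nan
t=P[(abs(P[...,1]+.005)<.055)&(abs(P[...,0]-.545)<.06)]; A=np.c_[t[:,0]-.545,t[:,1]+.005,np.ones(len(t))]; print("plate",np.linalg.lstsq(A,t[:,2],rcond=None)[0])
t=P[(abs(P[...,1]+.005)<.08)&(abs(P[...,0]-.545)<.1)&(P[...,2]>.044)&(abs(P[...,0]-.545)>.03)]; print(np.percentile(t[:,:2],[.5,99.5],axis=0))
hsv=cv2.cvtColor(im,cv2.COLOR_RGB2HSV)
m=((hsv[...,0]>12)&(hsv[...,0]<32)&(hsv[...,1]>110)&(hsv[...,2]>90)).astype(np.uint8); m[200:]=0
n,l,st,c=cv2.connectedComponentsWithStats(m)
for i in range(1,n):
    if st[i,4]>6: print("yellow",c[i],st[i,4],ray(*c[i],.054,K,T))
for g in [(.57,.237),(.409,-.15),(.543,-.381)]: print(pan(P,im,g))
E
```

```text
[ 0.4695 -0.1097  0.3084] [ 1.      0.0006 -0.0009 -0.0002] (array([ 0.47  , -0.1099,  0.31  ]), Rotation.from_matrix(array([[ 1.    , -0.0003, -0.0001],
                            [-0.0003, -1.    ,  0.0005],
                            [-0.0001, -0.0005, -1.    ]]))) 32.15
plate [ 0.0007 -0.0004  0.0524]
[[ 0.4808 -0.0652]
 [ 0.61    0.0544]]
yellow [221.25   62.625] 16 [0.5996 0.0259 0.054 ]
yellow [271.      62.4615] 13 [ 0.5999 -0.037   0.054 ]
yellow [252.7857 148.8571] 14 [ 0.491  -0.0061  0.054 ]
(array([0.5739, 0.2362]), np.float64(-177.84415220721672), {'n': 957, 'nh': 527, 'reach': np.float64(0.12094281562049372), 'lat': np.float64(0.00014705733035102732), 'hz': np.float64(0.02930539374261565), 'cdir': np.float64(-177.97755918511146)})
(array([ 0.407 , -0.1168]), np.float64(60.423479192918286), {'n': 545, 'nh': 706, 'reach': np.float64(0.1287633757456692), 'lat': np.float64(-0.002529238737576069), 'hz': np.float64(0.0340705963299458), 'cdir': np.float64(58.34178235458384)})
(array([ 0.5443, -0.3765]), np.float64(170.6794796599966), {'n': 862, 'nh': 479, 'reach': np.float64(0.12114257331873299), 'lat': np.float64(-0.0019449067023495491), 'hz': np.float64(0.029652642646122274), 'cdir': np.float64(169.7040208841289)})
```

View pics/w9.png

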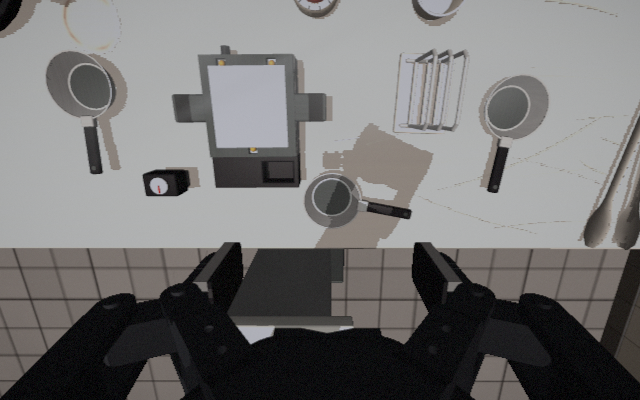

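```bash
cat >> h.py <<'E'
def mask(P):
    P=P.copy(); X,Y=P[...,0],P[...,1]
    P[((X>.425)&(abs(Y+.005)<.07))|(np.hypot(X-.44,Y-.13)<.06)]=np.nan; return P
E
python3 - <<'E'
from h import *
from plan import *
np.set_printoptions(precision=4,suppress=True)
z=np.load("w9.npz");K,T,im=z["K"],z["T"],z["im"];P=cloud(z["d"],K,T);P[240:]=np.nan
print(ray(333,190,.0,K,T),ray(331,199,.026,K,T),ray(410,212,.033,K,T))
g=ray(331,199,.026,K,T); c,th,i=pan(mask(P),im,g); print(c,th,i)
E
```

```text
[ 0.4177 -0.1177  0.    ] [ 0.4105 -0.1141  0.026 ] [ 0.3918 -0.2357  0.033 ]
[ 0.407  -0.1167] -98.93295220147449 {'n': 622, 'nh': 419, 'reach': np.float64(0.11923872269937587), 'lat': np.float64(0.0005657491228786439), 'hz': np.float64(0.02999364217947781), 'cdir': np.float64(-98.62317903432242)}
```

```bash
python3 - <<'E'
from plan import *
q=down(81); t=np.array([.407,-.117,0])+.073*np.array([np.cos(np.radians(-98.9)),np.sin(np.radians(-98.9)),0]); print(t)
go((t+[0,0,.12],q,.045),(t+[0,0,.010],q,.03)); print("CLOSE"); go((t+[0,0,.17],q,.04))
E
```

```text
[ 0.39570614 -0.18912107  0.        ]
[-0.0083, 0.0088, 0.0211, 0.0, 0.0, -0.157, -0.0165, 0.0176, 0.0422, 0.0, 0.0, -0.314, -0.0248, 0.0264, 0.0633, 0.0, 0.0, -0.471, -0.033, 0.0352, 0.0844, 0.0, 0.0, -0.628, -0.0413, 0.0441, 0.1055, 0.0, 0.0, -0.786]
[-0.012, 0.0004, 0.0211, 0.0, 0.0, -0.157, -0.0241, 0.0008, 0.0422, 0.0, 0.0, -0.314, -0.0361, 0.0012, 0.0633, 0.0, 0.0, -0.471, -0.0482, 0.0016, 0.0844, 0.0, 0.0, -0.628]
  -> [ 0.3957 -0.1892  0.12  ]
[0.0, 0.0, 0.0275, 0.0, 0.0, 0.0, 0.0, 0.0, 0.055, 0.0, 0.0, 0.0, 0.0, 0.0, 0.0825, 0.0, 0.0, 0.0, 0.0, 0.0, 0.11, 0.0, 0.0, 0.0]
  -> [ 0.3957 -0.1891  0.01  ]
CLOSE
[0.0, 0.0, -0.04, 0.0, 0.0, 0.0, 0.0, 0.0, -0.08, 0.0, 0.0, 0.0, 0.0, 0.0, -0.12, 0.0, 0.0, 0.0, 0.0, -0.0001, -0.16, 0.0, 0.0, 0.0]
  -> [ 0.3956 -0.1892  0.17  ]
```

Request:
carry_out:
  deltas: [-0.0083,0.0088,0.0211,0.0,0.0,-0.157,-0.0165,0.0176,0.0422,0.0,0.0,-0.314,-0.0248,0.0264,0.0633,0.0,0.0,-0.471,-0.033,0.0352,0.0844,0.0,0.0,-0.628,-0.0413,0.0441,0.1055,0.0,0.0,-0.786]

```text
time: 32.83
eef_pos: [0.428, -0.1542, 0.2029]
tcp_rot: [0.923, 0.386, -0.0, -0.0]
contact_force: [-0.4, -0.4, -0.6]
opening: 1.0
finger_force: 0.0
```

Request:
carry_out:
  deltas: [-0.012,0.0004,0.0211,0.0,0.0,-0.157,-0.0241,0.0008,0.0422,0.0,0.0,-0.314,-0.0361,0.0012,0.0633,0.0,0.0,-0.471,-0.0482,0.0016,0.0844,0.0,0.0,-0.628,-0.0482,0.0016,0.0844,0.0,0.0,-0.628]

```text
time: 33.45
eef_pos: [0.394, -0.1886, 0.1178]
tcp_rot: [0.761, 0.649, -0.001, -0.002]
contact_force: [-0.5, -0.3, 0.2]
opening: 0.997
finger_force: 0.0
```

Request:
carry_out:
  deltas: [0,0,0,0,0,0,0,0,0,0,0,0]

```text
time: 33.7
eef_pos: [0.3966, -0.1895, 0.121]
tcp_rot: [0.76, 0.65, -0.0, 0.001]
contact_force: [-0.8, -0.2, -0.2]
opening: 1.0
finger_force: 0.0
```

```bash
python3 - <<'E'
from h import *
from plan import *
np.set_printoptions(precision=4,suppress=True)
s=ctrl.get_state(); print(s["eef_pos"],s["tcp_rot"],load()[0],s["qpos"])
im,d,K,T=cam("wrist"); save("w10",im); np.savez("w10.npz",im=im,d=d,K=K,T=T); P=cloud(d,K,T)
for _ in range(2): print(pan(mask(P),im,(.407,-.117)))
X,Y,Z=P[...,0],P[...,1],P[...,2]
f=P[(np.hypot(X-.407,Y+.117)<.05)&(Z<.006)&(Z>-.004)&(im.max(2)<150)]; print("floor",np.median(f,0),len(f),cv2.minEnclosingCircle((f[:,:2]*1000).astype(np.float32)))
E
```

```text
[ 0.3966 -0.1895  0.121 ] [ 0.7603  0.6495 -0.0001  0.0014] [ 0.3956 -0.1892  0.17  ] [-0.6769 -0.1242  2.2299 -0.0008  1.0332 -0.5196]
(array([ 0.4064, -0.1163]), np.float64(-98.7492375668386), {'n': 2824, 'nh': 1324, 'reach': np.float64(0.12057862890184319), 'lat': np.float64(-9.981484997096342e-05), 'hz': np.float64(0.03033044847799421), 'cdir': np.float64(-98.9518093369982)})
(array([ 0.4064, -0.1163]), np.float64(-98.7492375668386), {'n': 2824, 'nh': 1324, 'reach': np.float64(0.12057862890184319), 'lat': np.float64(-9.981484997096342e-05), 'hz': np.float64(0.03033044847799421), 'cdir': np.float64(-98.9518093369982)})
floor [ 0.4066 -0.1138  0.0018] 4681 ((406.545166015625, -115.25702667236328), 35.43680953979492)
```

Request:
carry_out:
  deltas: [0.0,0.0,0.0275,0.0,0.0,0.0,0.0,0.0,0.055,0.0,0.0,0.0,0.0,0.0,0.0825,0.0,0.0,0.0,0.0,0.0,0.11,0.0,0.0,0.0,0.0,0.0,0.11,0.0,0.0,0.0]

```text
time: 34.38
eef_pos: [0.3947, -0.1882, 0.0086]
tcp_rot: [0.76, 0.65, -0.001, -0.002]
contact_force: [-0.6, -0.0, 0.2]
opening: 1.002
finger_force: 0.0
```

Request:
carry_out:
  deltas: [0,0,0,0,0,0,0,0,0,0,0,0,0,0,0,0,0,0,0,0,0,0,0,0,0,0,0,0,0,0]
  grip: 0
  grip_force: 80

```text
time: 35.0
eef_pos: [0.396, -0.1896, 0.0105]
tcp_rot: [0.76, 0.65, -0.0, 0.001]
contact_force: [-1.0, 0.5, 4.1]
opening: 0.163
finger_force: 77.8
```

Request:
carry_out:
  deltas: [0.0,0.0,-0.04,0.0,0.0,0.0,0.0,0.0,-0.08,0.0,0.0,0.0,0.0,0.0,-0.12,0.0,0.0,0.0,0.0,-0.0001,-0.16,0.0,0.0,0.0,0.0,-0.0001,-0.16,0.0,0.0,0.0]

```text
time: 35.62
eef_pos: [0.3973, -0.1905, 0.173]
tcp_rot: [0.76, 0.65, 0.0, 0.004]
contact_force: [0.8, 0.1, -2.3]
opening: 0.166
finger_force: 78.6
```

Request:
carry_out:
  deltas: [0,0,0,0,0,0,0,0,0,0,0,0]

```text
time: 35.88
eef_pos: [0.3945, -0.1882, 0.1675]
tcp_rot: [0.76, 0.65, -0.001, -0.002]
contact_force: [0.0, -0.2, -1.9]
opening: 0.164
finger_force: 78.6
```

```bash
cat >> h.py <<'E'
def held(P,im,tcp,yaw,rad=.073):
    """pan held: its centre offset from the TCP along tool x / left of it, floor tilt"""
    a=np.radians(yaw); ex=np.array([np.cos(a),np.sin(a)]); g=tcp[:2]+rad*ex
    X,Y,Z=P[...,0],P[...,1],P[...,2]
    f=P[(np.hypot(X-g[0],Y-g[1])<.026)&(Z<tcp[2]+.03)&(Z>tcp[2]-.035)]
    A=np.c_[(f[:,:2]-g)@ex,(f[:,:2]-g)@[-ex[1],ex[0]],np.ones(len(f))]; c=np.linalg.lstsq(A,f[:,2],rcond=None)[0]
    print("floor n",len(f),"slope deg along/across",np.degrees(c[:2]),"floor z - tcp z",c[2]-tcp[2])
    c0,th,i=pan(P,im,g,c[2]-.0025); o=c0-tcp[:2]; print("centre",c0,"handle",th,"cdir",i["cdir"],"offset along,left",o@ex,o@[-ex[1],ex[0]])
    return c0,th
E
python3 - <<'E'
from h import *
from plan import *
np.set_printoptions(precision=4,suppress=True)
s=ctrl.get_state(); print(s["eef_pos"],s["opening"],s["contact_force"],load()[0])
im,d,K,T=cam("wrist"); save("w11",im); P=cloud(d,K,T); P[310:]=np.nan
held(P,im,s["eef_pos"],81)
q=down(90); go(([.5454,-.0794,.17],q,.045)); go(([.5454,-.0794,.085],q,.04))
E
```

```text
[ 0.3945 -0.1882  0.1675] 0.16386176008137582 [ 0.0177 -0.2215 -1.8951] [ 0.3956 -0.1892  0.17  ]
floor n 8746 slope deg along/across [-0.2326  0.1184] floor z - tcp z -0.009486728234032488
centre [ 0.4057 -0.1153] handle -97.84547819369745 cdir -98.43361081607571 offset along,left 0.07381546120418128 0.00026427406503135253
[0.0264, 0.0261, 0.0, 0.0, 0.0, -0.031, 0.0527, 0.0523, 0.0, 0.0, 0.0, -0.063, 0.0791, 0.0784, 0.0001, 0.0, 0.0, -0.094, 0.1055, 0.1046, 0.0001, 0.0, 0.0, -0.126, 0.1318, 0.1307, 0.0001, 0.0, -0.001, -0.157]
  -> [ 0.5454 -0.0794  0.17  ]
[0.0, 0.0, 0.0283, 0.0, 0.0, 0.0, 0.0001, 0.0, 0.0567, 0.0, 0.0, 0.0, 0.0001, 0.0, 0.085, 0.0, 0.0, 0.0]
  -> [ 0.5454 -0.0794  0.085 ]
```

Request:
carry_out:
  deltas: [0.0264,0.0261,0.0,0.0,0.0,-0.031,0.0527,0.0523,0.0,0.0,0.0,-0.063,0.0791,0.0784,0.0001,0.0,0.0,-0.094,0.1055,0.1046,0.0001,0.0,0.0,-0.126,0.1318,0.1307,0.0001,0.0,-0.001,-0.157]

```text
time: 36.55
eef_pos: [0.5455, -0.0782, 0.1679]
tcp_rot: [0.706, 0.708, -0.001, -0.001]
contact_force: [0.4, -1.1, -1.7]
opening: 0.163
finger_force: 78.5
```

Request:
carry_out:
  deltas: [0.0,0.0,0.0283,0.0,0.0,0.0,0.0001,0.0,0.0567,0.0,0.0,0.0,0.0001,0.0,0.085,0.0,0.0,0.0,0.0001,0.0,0.085,0.0,0.0,0.0]

```text
time: 37.05
eef_pos: [0.5423, -0.0783, 0.0806]
tcp_rot: [0.707, 0.707, -0.003, -0.003]
contact_force: [-0.6, -0.1, -1.5]
opening: 0.164
finger_force: 78.5
```

Request:
carry_out:
  deltas: [0,0,0.006,0,0,0,0,0,0.011,0,0,0,0,0,0.016,0,0,0,0,0,0.018,0,0,0,0,0,0.018,0,0,0]

```text
time: 37.67
eef_pos: [0.5452, -0.0793, 0.0667]
tcp_rot: [0.707, 0.707, -0.001, 0.001]
contact_force: [0.0, 0.6, -1.0]
opening: 0.163
finger_force: 78.5
```

Request:
carry_out:
  deltas: [0,0,0.001,0,0,0,0,0,0.002,0,0,0,0,0,0.002,0,0,0]

```text
time: 38.05
eef_pos: [0.5455, -0.0795, 0.0649]
tcp_rot: [0.707, 0.707, -0.001, 0.001]
contact_force: [-0.9, -0.9, -0.2]
opening: 0.164
finger_force: 78.7
```

```bash
python3 - <<'E'
from plan import *
setcmd([.5454,-.0794,.064],down(90).as_quat())
go(([.5454,-.0794,.18],down(90),.045),([.52,.12,.20],down(40)),([.5005,.2335,.12],down(2)),ang=10)
E
```

```text
[0.0, 0.0, -0.0387, 0.0, 0.0, 0.0, 0.0, 0.0, -0.0773, 0.0, 0.0, 0.0, 0.0, 0.0, -0.116, 0.0, 0.0, 0.0]
  -> [ 0.5454 -0.0794  0.18  ]
[0.0399, -0.0051, -0.004, 0.0, 0.0, 0.175, 0.0798, -0.0102, -0.008, 0.0, 0.0, 0.349, 0.1196, -0.0152, -0.012, 0.0, 0.0, 0.524, 0.1595, -0.0203, -0.016, 0.0, 0.0, 0.698, 0.1994, -0.0254, -0.02, 0.0, 0.0, 0.873]
  -> [0.52 0.12 0.2 ]
[0.0145, -0.0249, 0.02, 0.0, 0.0, 0.166, 0.029, -0.0497, 0.04, 0.0, 0.0, 0.331, 0.0435, -0.0746, 0.06, 0.0, 0.0, 0.497, 0.058, -0.0995, 0.08, 0.0, 0.0, 0.663]
  -> [0.5005 0.2335 0.12  ]
```

Request:
carry_out:
  deltas: [0,0,0.001,0,0,0,0,0,0.001,0,0,0]

```text
time: 38.3
eef_pos: [0.5456, -0.0797, 0.0645]
tcp_rot: [0.707, 0.707, -0.001, 0.001]
contact_force: [-1.7, -1.9, 3.9]
opening: 0.169
finger_force: 79.2
```

Request:
carry_out:
  deltas: [0,0,0,0,0,0,0,0,0,0,0,0,0,0,0,0,0,0]
  grip: 60

```text
time: 38.67
eef_pos: [0.5451, -0.0792, 0.0633]
tcp_rot: [0.707, 0.707, -0.001, 0.0]
contact_force: [0.4, 1.0, -0.7]
opening: 0.597
finger_force: 0.0
```

Request:
carry_out:
  deltas: [0.0,0.0,-0.0387,0.0,0.0,0.0,0.0,0.0,-0.0773,0.0,0.0,0.0,0.0,0.0,-0.116,0.0,0.0,0.0]

```text
time: 39.05
eef_pos: [0.545, -0.0789, 0.1806]
tcp_rot: [0.707, 0.707, -0.001, 0.0]
contact_force: [0.5, -0.1, 0.5]
opening: 0.601
finger_force: 0.0
```

Request:
carry_out:
  deltas: [0.0399,-0.0051,-0.004,0.0,0.0,0.175,0.0798,-0.0102,-0.008,0.0,0.0,0.349,0.1196,-0.0152,-0.012,0.0,0.0,0.524,0.1595,-0.0203,-0.016,0.0,0.0,0.698,0.1994,-0.0254,-0.02,0.0,0.0,0.873]

```text
time: 39.67
eef_pos: [0.5193, 0.1216, 0.1993]
tcp_rot: [0.941, 0.34, -0.0, 0.001]
contact_force: [-0.1, 0.5, 0.3]
opening: 0.599
finger_force: 0.0
```

Request:
carry_out:
  deltas: [0.0145,-0.0249,0.02,0.0,0.0,0.166,0.029,-0.0497,0.04,0.0,0.0,0.331,0.0435,-0.0746,0.06,0.0,0.0,0.497,0.058,-0.0995,0.08,0.0,0.0,0.663,0.058,-0.0995,0.08,0.0,0.0,0.663]
  grip: 100

```text
time: 40.3
eef_pos: [0.4981, 0.2346, 0.1168]
tcp_rot: [1.0, 0.02, -0.002, 0.001]
contact_force: [0.4, -0.3, 0.6]
opening: 0.996
finger_force: 0.0
```

Request:
carry_out:
  deltas: [0,0,0,0,0,0,0,0,0,0,0,0]

```text
time: 40.55
eef_pos: [0.501, 0.233, 0.1201]
tcp_rot: [1.0, 0.018, 0.001, 0.001]
contact_force: [0.6, 0.9, 0.4]
opening: 1.0
finger_force: 0.0
```

```bash
python3 - <<'E'
from h import *
from plan import *
np.set_printoptions(precision=4,suppress=True)
s=ctrl.get_state(); print(s["eef_pos"],s["tcp_rot"],load()[0],s["qpos"])
im,d,K,T=cam("wrist"); save("w12",im); P=cloud(d,K,T)
print(pan(mask(P),im,(.574,.236)))
X,Y,Z=P[...,0],P[...,1],P[...,2]
f=P[(np.hypot(X-.574,Y-.236)<.05)&(Z<.006)&(Z>-.004)&(im.max(2)<150)]; print("floor",np.median(f,0),len(f),cv2.minEnclosingCircle((f[:,:2]*1000).astype(np.float32)))
E
```

```text
[0.501  0.233  0.1201] [0.9998 0.0178 0.0009 0.0008] [0.5005 0.2335 0.12  ] [ 0.2527  0.1383  1.9676 -0.0024  1.0345  1.7892]
(array([0.5737, 0.2382]), np.float64(-178.20677628776195), {'n': 2802, 'nh': 1294, 'reach': np.float64(0.12083208083152411), 'lat': np.float64(-0.000250366620611444), 'hz': np.float64(0.030111341528510527), 'cdir': np.float64(-178.35913474929546)})
floor [0.5761 0.2381 0.0018] 5011 ((569.1181640625, 231.15538024902344), 44.239620208740234)
```

Request:
carry_out:
  deltas: [0,-0.0023,0.028,0,0,0,0,-0.0023,0.055,0,0,0,0,-0.0023,0.083,0,0,0,0,-0.0023,0.11,0,0,0,0,-0.0023,0.11,0,0,0]

```text
time: 41.22
eef_pos: [0.4986, 0.2347, 0.0074]
tcp_rot: [1.0, 0.018, -0.002, 0.002]
contact_force: [0.4, -0.3, 0.9]
opening: 1.0
finger_force: 0.0
```

Request:
carry_out:
  deltas: [0,0,0,0,0,0,0,0,0,0,0,0,0,0,0,0,0,0,0,0,0,0,0,0,0,0,0,0,0,0]
  grip: 0
  grip_force: 80

```text
time: 41.85
eef_pos: [0.5003, 0.2358, 0.0098]
tcp_rot: [1.0, 0.018, 0.0, 0.001]
contact_force: [-1.4, -0.4, 2.6]
opening: 0.167
finger_force: 77.9
```

Request:
carry_out:
  deltas: [0,0,-0.04,0,0,0,0,0,-0.08,0,0,0,0,0,-0.12,0,0,0,0,0,-0.17,0,0,0,0,0,-0.17,0,0,0]

```text
time: 42.48
eef_pos: [0.5026, 0.2369, 0.184]
tcp_rot: [1.0, 0.018, 0.005, -0.0]
contact_force: [-0.5, -0.8, -1.5]
opening: 0.167
finger_force: 78.4
```

Request:
carry_out:
  deltas: [0,0,0,0,0,0,0,0,0,0,0,0]

```text
time: 42.72
eef_pos: [0.4985, 0.2356, 0.1764]
tcp_rot: [1.0, 0.018, -0.002, 0.002]
contact_force: [-0.6, 0.3, -1.6]
opening: 0.168
finger_force: 78.3
```

```bash
python3 - <<'E'
from h import *
from plan import *
np.set_printoptions(precision=4,suppress=True)
s=ctrl.get_state(); print(s["eef_pos"],s["opening"],s["contact_force"])
setcmd([.5006,.2358,.18],down(2).as_quat())
im,d,K,T=cam("wrist"); P=cloud(d,K,T); P[310:]=np.nan
held(P,im,s["eef_pos"],2)
a=np.radians(135); t=np.array([.5454+.0735*np.cos(a),-.0054+.0735*np.sin(a)]); print(t)
go(([*t,.18],down(-45)),([*t,.10],down(-45),.04))
E
```

```text
[0.4985 0.2356 0.1764] 0.16760209090248004 [-0.5772  0.2555 -1.5978]
floor n 8851 slope deg along/across [-0.8065  0.0313] floor z - tcp z -0.009392579111478894
centre [0.5719 0.239 ] handle -177.04521454293325 cdir -178.57542207594736 offset along,left 0.07350373838286187 0.0008354476849030757
[0.4934 0.0466]
[-0.0028, 0.0378, 0.0, 0.0, 0.0, 0.164, -0.0055, 0.0755, 0.0, 0.0, 0.0, 0.328, -0.0083, 0.1133, 0.0, 0.0, 0.0, 0.492, -0.011, 0.1511, 0.0, 0.0, 0.0, 0.656, -0.0138, 0.1889, 0.0, 0.0, 0.0, 0.82]
  -> [0.4934 0.0465 0.18  ]
[0.0, 0.0, 0.04, 0.0, 0.0, 0.0, 0.0, 0.0, 0.08, 0.0, 0.0, 0.0]
  -> [0.4934 0.0465 0.1   ]
```

Request:
carry_out:
  deltas: [-0.0028,0.0378,0.0,0.0,0.0,0.164,-0.0055,0.0755,0.0,0.0,0.0,0.328,-0.0083,0.1133,0.0,0.0,0.0,0.492,-0.011,0.1511,0.0,0.0,0.0,0.656,-0.0138,0.1889,0.0,0.0,0.0,0.82]

```text
time: 43.4
eef_pos: [0.4921, 0.0457, 0.178]
tcp_rot: [0.923, -0.385, -0.001, 0.001]
contact_force: [-0.3, 0.6, -1.9]
opening: 0.165
finger_force: 78.4
```

Request:
carry_out:
  deltas: [0.0,0.0,0.03,0.0,0.0,0.0,0.0,0.0,0.06,0.0,0.0,0.0,0.0,0.0,0.07,0.0,0.0,0.0,0.0,0.0,0.08,0.0,0.0,0.0,0.0,0.0,0.08,0.0,0.0,0.0]

```text
time: 44.02
eef_pos: [0.4929, 0.0468, 0.0992]
tcp_rot: [0.924, -0.382, -0.0, 0.001]
contact_force: [-0.8, -0.1, -1.7]
opening: 0.166
finger_force: 78.5
```

Request:
carry_out:
  deltas: [0,0,0.006,0,0,0,0,0,0.012,0,0,0,0,0,0.018,0,0,0,0,0,0.022,0,0,0,0,0,0.022,0,0,0]

```text
time: 44.65
eef_pos: [0.4926, 0.0466, 0.077]
tcp_rot: [0.924, -0.382, -0.0, 0.001]
contact_force: [0.1, -0.2, -1.9]
opening: 0.163
finger_force: 78.5
```

Request:
carry_out:
  deltas: [0,0,0.001,0,0,0,0,0,0.002,0,0,0,0,0,0.003,0,0,0,0,0,0.003,0,0,0]

```text
time: 45.15
eef_pos: [0.4929, 0.0466, 0.0744]
tcp_rot: [0.924, -0.382, 0.0, 0.001]
contact_force: [0.1, 0.3, -1.8]
opening: 0.165
finger_force: 78.5
```

Request:
carry_out:
  deltas: [0,0,0.001,0,0,0,0,0,0.0015,0,0,0,0,0,0.0015,0,0,0]

```text
time: 45.52
eef_pos: [0.493, 0.0465, 0.073]
tcp_rot: [0.924, -0.382, 0.0, 0.001]
contact_force: [-0.4, -0.2, -1.4]
opening: 0.166
finger_force: 78.6
```

Request:
carry_out:
  deltas: [0,0,0.001,0,0,0,0,0,0.0015,0,0,0,0,0,0.0015,0,0,0]

```text
time: 45.9
eef_pos: [0.493, 0.0465, 0.0717]
tcp_rot: [0.924, -0.382, 0.0, 0.001]
contact_force: [-2.2, -0.4, 2.1]
opening: 0.164
finger_force: 78.9
```

Request:
carry_out:
  deltas: [0,0,0.001,0,0,0,0,0,0.001,0,0,0,0,0,0.001,0,0,0]

```text
time: 46.28
eef_pos: [0.4931, 0.0466, 0.0713]
tcp_rot: [0.924, -0.382, 0.0, 0.001]
contact_force: [-4.2, 0.5, 5.7]
opening: 0.164
finger_force: 79.4
```

```bash
python3 - <<'E'
from plan import *
setcmd([.4934,.0465,.071],down(-45).as_quat())
go(([.4934,.0465,.19],down(-45),.04)); print('LOOK'); go(([.4717,-.364,.12],down(-10)),ang=10)
E
```

```text
[0.0, 0.0, -0.0397, 0.0, 0.0, 0.0, 0.0, 0.0, -0.0793, 0.0, 0.0, 0.0, 0.0, 0.0, -0.119, 0.0, 0.0, 0.0]
  -> [0.4934 0.0465 0.19  ]
LOOK
[0.0344, 0.0382, 0.0088, 0.0, 0.0, -0.076, 0.0687, 0.0764, 0.0175, 0.0, 0.0, -0.153, 0.1031, 0.1146, 0.0262, 0.0, 0.0, -0.229, 0.1375, 0.1528, 0.035, 0.0, 0.0, -0.305, 0.1718, 0.191, 0.0438, 0.0, 0.0, -0.382]
[0.0177, 0.0483, 0.0087, 0.0, 0.0, -0.076, 0.0353, 0.0965, 0.0174, 0.0, 0.0, -0.153, 0.053, 0.1448, 0.0262, 0.0, 0.0, -0.229]
  -> [ 0.4717 -0.364   0.12  ]
```

Request:
carry_out:
  deltas: [0,0,0,0,0,0,0,0,0,0,0,0,0,0,0,0,0,0]
  grip: 60

```text
time: 46.65
eef_pos: [0.493, 0.0466, 0.0703]
tcp_rot: [0.924, -0.382, 0.0, 0.001]
contact_force: [-0.6, -0.2, 0.3]
opening: 0.598
finger_force: 0.0
```

Request:
carry_out:
  deltas: [0,0,-0.04,0,0,0,0,0,-0.08,0,0,0,0,0,-0.119,0,0,0,0,0,-0.119,0,0,0,0,0,-0.119,0,0,0]

```text
time: 47.28
eef_pos: [0.4925, 0.0469, 0.1886]
tcp_rot: [0.924, -0.382, -0.0, 0.001]
contact_force: [-0.9, -1.1, -0.4]
opening: 0.602
finger_force: 0.0
```

```bash
python3 - <<'E'
from h import *
np.set_printoptions(precision=4,suppress=True)
s=ctrl.get_state(); print(s["eef_pos"])
im,d,K,T=cam("wrist"); save("w13",im); np.savez("w13.npz",im=im,d=d,K=K,T=T); P=cloud(d,K,T); P[310:]=np.nan
X,Y,Z=P[...,0],P[...,1],P[...,2]
f=P[(np.hypot(X-.5454,Y+.0054)<.026)&(Z>.05)&(Z<.1)]; A=np.c_[f[:,0]-.5454,f[:,1]+.0054,np.ones(len(f))]; print("floor",np.linalg.lstsq(A,f[:,2],rcond=None)[0],len(f))
print(pan(P,im,(.5454,-.0054),.061))
q=P[(np.hypot(X-.545,Y+.005)<.065)&(Z>.083)&(Z<.091)]; print(cv2.minEnclosingCircle((q[:,:2]*1000).astype(np.float32)),len(q))
E
```

```text
[0.4925 0.0469 0.1886]
floor [ 0.009  -0.0023  0.0638] 2827
(array([ 0.5441, -0.0046]), np.float64(-94.08614262200739), {'n': 3144, 'nh': 1365, 'reach': np.float64(0.10977574286702085), 'lat': np.float64(0.006368386094709229), 'hz': np.float64(0.0861944379947844), 'cdir': np.float64(-89.53027220987585)})
((537.89794921875, 1.8073539733886719), 55.167179107666016) 2303
```

Request:
carry_out:
  deltas: [0.0344,0.0382,0.0088,0.0,0.0,-0.076,0.0687,0.0764,0.0175,0.0,0.0,-0.153,0.1031,0.1146,0.0262,0.0,0.0,-0.229,0.1375,0.1528,0.035,0.0,0.0,-0.305,0.1718,0.191,0.0438,0.0,0.0,-0.382]

```text
time: 47.95
eef_pos: [0.4784, -0.2108, 0.1439]
tcp_rot: [0.98, -0.199, -0.001, 0.0]
contact_force: [0.5, 0.4, -0.1]
opening: 0.601
finger_force: 0.0
```

Request:
carry_out:
  deltas: [0.0177,0.0483,0.0087,0.0,0.0,-0.076,0.0353,0.0965,0.0174,0.0,0.0,-0.153,0.053,0.1448,0.0262,0.0,0.0,-0.229,0.053,0.1448,0.0262,0.0,0.0,-0.229,0.053,0.1448,0.0262,0.0,0.0,-0.229]
  grip: 100

```text
time: 48.58
eef_pos: [0.4709, -0.3628, 0.1184]
tcp_rot: [0.996, -0.087, -0.001, -0.0]
contact_force: [-0.1, 0.1, 0.2]
opening: 1.0
finger_force: 0.0
```

```bash
python3 - <<'E'
from h import *
from plan import *
np.set_printoptions(precision=4,suppress=True)
s=ctrl.get_state(); print(s["eef_pos"],s["tcp_rot"],load()[0],s["qpos"])
im,d,K,T=cam("wrist"); P=cloud(d,K,T)
print(pan(mask(P),im,(.544,-.3765)))
X,Y,Z=P[...,0],P[...,1],P[...,2]
f=P[(np.hypot(X-.544,Y+.3765)<.04)&(Z<.006)&(Z>-.004)&(im.max(2)<150)]; print("floor",np.median(f,0),len(f),cv2.minEnclosingCircle((f[:,:2]*1000).astype(np.float32)))
E
```

```text
[ 0.4709 -0.3628  0.1184] [ 0.9962 -0.087  -0.0013 -0.0004] [ 0.4717 -0.364   0.12  ] [-0.8265  0.2297  1.8644 -0.0013  1.0499  0.9192]
(array([ 0.5443, -0.3776]), np.float64(171.18471791468798), {'n': 2869, 'nh': 1352, 'reach': np.float64(0.1204754983913778), 'lat': np.float64(-0.0012727928871519609), 'hz': np.float64(0.03043224761812585), 'cdir': np.float64(170.3759544755631)})
floor [ 0.5465 -0.3785  0.0018] 5141 ((545.2177734375, -378.150146484375), 35.645774841308594)
```

Request:
carry_out:
  deltas: [0,0.0015,0.028,0,0,0,0,0.0015,0.055,0,0,0,0,0.0015,0.083,0,0,0,0,0.0015,0.11,0,0,0,0,0.0015,0.11,0,0,0]

```text
time: 49.25
eef_pos: [0.4702, -0.3624, 0.0079]
tcp_rot: [0.996, -0.086, -0.002, -0.001]
contact_force: [0.4, 0.1, -0.0]
opening: 0.999
finger_force: 0.0
```

Request:
carry_out:
  deltas: [0,0,0,0,0,0,0,0,0,0,0,0,0,0,0,0,0,0,0,0,0,0,0,0,0,0,0,0,0,0]
  grip: 0
  grip_force: 80

```text
time: 49.88
eef_pos: [0.4716, -0.366, 0.011]
tcp_rot: [0.996, -0.087, 0.0, 0.001]
contact_force: [-1.5, -0.1, 3.8]
opening: 0.161
finger_force: 78.0
```

Request:
carry_out:
  deltas: [0,0,-0.04,0,0,0,0,0,-0.08,0,0,0,0,0,-0.12,0,0,0,0,0,-0.17,0,0,0,0,0,-0.17,0,0,0]

```text
time: 50.5
eef_pos: [0.4734, -0.3673, 0.1854]
tcp_rot: [0.996, -0.087, 0.004, 0.004]
contact_force: [0.6, 0.3, -0.6]
opening: 0.163
finger_force: 78.4
```

Request:
carry_out:
  deltas: [0,0,0,0,0,0,0,0,0,0,0,0]

```text
time: 50.75
eef_pos: [0.4704, -0.3641, 0.1774]
tcp_rot: [0.996, -0.087, -0.002, -0.001]
contact_force: [0.5, -1.0, -1.9]
opening: 0.167
finger_force: 78.4
```

```bash
python3 - <<'E'
from h import *
from plan import *
np.set_printoptions(precision=4,suppress=True)
s=ctrl.get_state(); print(s["eef_pos"],s["opening"],s["contact_force"])
setcmd([.4714,-.3655,.18],down(-10).as_quat())
im,d,K,T=cam("wrist"); P=cloud(d,K,T); P[310:]=np.nan
held(P,im,s["eef_pos"],-10)
a=np.radians(25); t=np.array([.5447+.0735*np.cos(a),-.005+.0735*np.sin(a)]); print(t)
go(([.50,-.22,.22],down(60)),([*t,.20],down(130)),([*t,.20],down(205)),([*t,.11],down(205),.04))
E
```

```text
[ 0.4704 -0.3641  0.1774] 0.1665723456324224 [ 0.5075 -0.9661 -1.9371]
floor n 8708 slope deg along/across [-0.7529  0.2106] floor z - tcp z -0.010568203304290757
centre [ 0.5431 -0.3756] handle 170.76494401930415 cdir 169.8464987072891 offset along,left 0.07359367258277878 0.0013177638804050431
[0.6113 0.0261]
[0.0004, -0.0185, -0.005, 0.0, 0.0, -0.153, 0.0007, -0.0371, -0.01, 0.0, 0.0, -0.305, 0.0011, -0.0556, -0.015, 0.0, 0.0, -0.458, 0.0014, -0.0741, -0.02, 0.0, 0.0, -0.611, 0.0018, -0.0927, -0.025, 0.0, 0.0, -0.764]
[0.0131, -0.0131, -0.005, 0.0, 0.0, -0.152, 0.0261, -0.0262, -0.01, 0.0, 0.0, -0.305, 0.0392, -0.0394, -0.015, 0.0, 0.0, -0.458]
  -> [ 0.5  -0.22  0.22]
[0.0336, -0.0033, 0.0025, 0.0, 0.0, -0.153, 0.0672, -0.0066, 0.005, 0.0, 0.0, -0.305, 0.1008, -0.0099, 0.0075, 0.0, 0.0, -0.458, 0.1344, -0.0133, 0.01, 0.0, 0.0, -0.611, 0.168, -0.0166, 0.0125, 0.0, 0.0, -0.763]
[0.0265, 0.0208, 0.0025, 0.0, 0.0, -0.153, 0.0531, 0.0417, 0.005, 0.0, 0.0, -0.306, 0.0797, 0.0625, 0.0075, 0.0, 0.0, -0.458]
  -> [0.6113 0.0261 0.2   ]
[0.0, 0.0, 0.0, 0.0, 0.0, -0.164, 0.0, 0.0, 0.0, 0.0, 0.0, -0.327, 0.0, 0.0, 0.0, 0.0, 0.0, -0.491, 0.0, 0.0, 0.0, 0.0, 0.0, -0.655, 0.0, 0.0, 0.0, 0.0, 0.0, -0.818]
[0.0, 0.0, 0.0, 0.0, 0.0, -0.164, 0.0, 0.0, 0.0, 0.0, 0.0, -0.328, 0.0, 0.0, 0.0, 0.0, 0.0, -0.491]
  -> [0.6113 0.0261 0.2   ]
[0.0, 0.0, 0.03, 0.0, 0.0, 0.0, 0.0, 0.0, 0.06, 0.0, 0.0, 0.0, 0.0, 0.0, 0.09, 0.0, 0.0, 0.0]
  -> [0.6113 0.0261 0.11  ]
```

Request:
carry_out:
  deltas: [0.0004,-0.0185,-0.005,0.0,0.0,-0.153,0.0007,-0.0371,-0.01,0.0,0.0,-0.305,0.0011,-0.0556,-0.015,0.0,0.0,-0.458,0.0014,-0.0741,-0.02,0.0,0.0,-0.611,0.0018,-0.0927,-0.025,0.0,0.0,-0.764]

```text
time: 51.42
eef_pos: [0.4888, -0.2732, 0.2036]
tcp_rot: [0.956, 0.293, -0.001, -0.0]
contact_force: [0.4, 0.3, -1.0]
opening: 0.164
finger_force: 78.4
```

Request:
carry_out:
  deltas: [0.0131,-0.0131,-0.005,0.0,0.0,-0.152,0.0261,-0.0262,-0.01,0.0,0.0,-0.305,0.0392,-0.0394,-0.015,0.0,0.0,-0.458]

```text
time: 51.8
eef_pos: [0.4994, -0.2187, 0.2185]
tcp_rot: [0.864, 0.503, -0.001, -0.0]
contact_force: [-0.7, -0.2, -1.2]
opening: 0.165
finger_force: 78.4
```

Request:
carry_out:
  deltas: [0.0336,-0.0033,0.0025,0.0,0.0,-0.153,0.0672,-0.0066,0.005,0.0,0.0,-0.305,0.1008,-0.0099,0.0075,0.0,0.0,-0.458,0.1344,-0.0133,0.01,0.0,0.0,-0.611,0.168,-0.0166,0.0125,0.0,0.0,-0.763]

```text
time: 52.42
eef_pos: [0.5691, -0.0646, 0.2055]
tcp_rot: [0.615, 0.788, -0.001, -0.0]
contact_force: [0.6, -1.0, -0.9]
opening: 0.166
finger_force: 78.4
```

Request:
carry_out:
  deltas: [0.0265,0.0208,0.0025,0.0,0.0,-0.153,0.0531,0.0417,0.005,0.0,0.0,-0.306,0.0797,0.0625,0.0075,0.0,0.0,-0.458]

```text
time: 52.8
eef_pos: [0.6108, 0.0276, 0.1977]
tcp_rot: [0.42, 0.908, -0.001, -0.001]
contact_force: [0.8, 0.1, -2.8]
opening: 0.162
finger_force: 78.4
```

Request:
carry_out:
  deltas: [0.0,0.0,0.0,0.0,0.0,-0.164,0.0,0.0,0.0,0.0,0.0,-0.327,0.0,0.0,0.0,0.0,0.0,-0.491,0.0,0.0,0.0,0.0,0.0,-0.655,0.0,0.0,0.0,0.0,0.0,-0.818]

```text
time: 53.42
eef_pos: [0.6104, 0.0267, 0.1977]
tcp_rot: [0.024, 1.0, -0.001, -0.001]
contact_force: [-0.5, -0.0, -1.1]
opening: 0.17
finger_force: 78.4
```

Request:
carry_out:
  deltas: [0.0,0.0,0.0,0.0,0.0,-0.164,0.0,0.0,0.0,0.0,0.0,-0.328,0.0,0.0,0.0,0.0,0.0,-0.491,0.0,0.0,0.0,0.0,0.0,-0.491]

```text
time: 53.92
eef_pos: [0.6105, 0.0267, 0.198]
tcp_rot: [-0.216, 0.976, -0.0, -0.001]
contact_force: [-0.4, 0.2, -1.3]
opening: 0.167
finger_force: 78.4
```

Request:
carry_out:
  deltas: [0.0,0.0,0.03,0.0,0.0,0.0,0.0,0.0,0.06,0.0,0.0,0.0,0.0,0.0,0.09,0.0,0.0,0.0,0.0,0.0,0.09,0.0,0.0,0.0,0.0,0.0,0.09,0.0,0.0,0.0]

```text
time: 54.55
eef_pos: [0.6116, 0.0263, 0.1103]
tcp_rot: [-0.216, 0.976, -0.001, 0.0]
contact_force: [-0.4, 0.1, -1.3]
opening: 0.167
finger_force: 78.4
```

```bash
python3 - <<'E'
from h import *
np.set_printoptions(precision=4,suppress=True)
s=ctrl.get_state(); print(s["eef_pos"],s["tcp_rot"],s["opening"],s["contact_force"])
im,d,K,T=cam("wrist"); P=cloud(d,K,T); P[310:]=np.nan
held(P,im,s["eef_pos"],205)
E
```

```text
[0.6116 0.0263 0.1103] [-0.2162  0.9763 -0.0011  0.0003] 0.16713101227387073 [-0.4229  0.0674 -1.2503]
floor n 8800 slope deg along/across [-0.4899  0.2866] floor z - tcp z -0.010275269081086044
centre [ 0.545  -0.0028] handle 26.034613449891893 cdir 24.572586880940037 offset along,left 0.07260595076423548 -0.0017209342583723527
```

Request:
carry_out:
  deltas: [0,0,0.006,0,0,0,0,0,0.012,0,0,0,0,0,0.018,0,0,0,0,0,0.024,0,0,0,0,0,0.027,0,0,0]

```text
time: 55.22
eef_pos: [0.6111, 0.026, 0.0823]
tcp_rot: [-0.217, 0.976, -0.001, -0.0]
contact_force: [1.5, -0.4, 0.4]
opening: 0.162
finger_force: 78.6
```

Request:
carry_out:
  deltas: [0,0,0.001,0,0,0,0,0,0.002,0,0,0,0,0,0.003,0,0,0,0,0,0.003,0,0,0]

```text
time: 55.72
eef_pos: [0.6116, 0.0259, 0.0805]
tcp_rot: [-0.217, 0.976, -0.002, 0.0]
contact_force: [0.3, -1.7, 5.1]
opening: 0.163
finger_force: 79.1
```

Request:
carry_out:
  deltas: [0,0,0.001,0,0,0,0,0,0.0015,0,0,0,0,0,0.0015,0,0,0]

```text
time: 56.1
eef_pos: [0.6117, 0.026, 0.0796]
tcp_rot: [-0.217, 0.976, -0.002, 0.0]
contact_force: [0.1, -2.4, 8.5]
opening: 0.163
finger_force: 79.4
```

```bash
python3 - <<'E'
from plan import *
setcmd([.6113,.0261,.0785],down(205).as_quat())
go(([.6113,.0261,.19],down(205),.04),([.52,.06,.25],down(130)),([.44,.05,.25],down(60)),([.44,.06,.25],down(0)),ang=10)
E
```

```text
[0.0, 0.0, -0.0372, 0.0, 0.0, 0.0, 0.0, 0.0, -0.0743, 0.0, 0.0, 0.0, 0.0, 0.0, -0.1115, 0.0, 0.0, 0.0]
  -> [0.6113 0.0261 0.19  ]
[0.0086, 0.0087, -0.0075, 0.0, 0.0, 0.164, 0.0171, 0.0173, -0.015, 0.0, 0.0, 0.327, 0.0257, 0.026, -0.0225, 0.0, 0.0, 0.491, 0.0342, 0.0347, -0.03, 0.0, 0.0, 0.654, 0.0428, 0.0433, -0.0375, 0.0, 0.0, 0.818]
[0.0122, -0.0003, -0.0075, 0.0, 0.0, 0.164, 0.0243, -0.0006, -0.015, 0.0, 0.0, 0.327, 0.0365, -0.0009, -0.0225, 0.0, 0.0, 0.491]
  -> [0.52 0.06 0.25]
[0.0063, -0.0097, 0.0, 0.0, 0.0, 0.175, 0.0125, -0.0193, 0.0, 0.0, 0.0, 0.349, 0.0188, -0.029, 0.0, 0.0, 0.0, 0.524, 0.025, -0.0387, 0.0, 0.0, 0.0, 0.698, 0.0313, -0.0484, 0.0, 0.0, 0.0, 0.873]
[-0.0034, -0.011, 0.0, 0.0, 0.0, 0.174, -0.0068, -0.022, 0.0, 0.0, 0.0, 0.349]
  -> [0.44 0.05 0.25]
[0.0014, -0.0008, 0.0, 0.0, 0.0, 0.174, 0.0029, -0.0017, 0.0, 0.0, 0.0, 0.349, 0.0043, -0.0025, 0.0, 0.0, 0.0, 0.523, 0.0058, -0.0033, 0.0, 0.0, 0.0, 0.698, 0.0072, -0.0041, 0.0, 0.0, 0.0, 0.872]
[0.0003, -0.0017, 0.0, 0.0, 0.0, 0.175]
  -> [0.44 0.06 0.25]
```

Request:
carry_out:
  deltas: [0,0,0,0,0,0,0,0,0,0,0,0,0,0,0,0,0,0]
  grip: 60

```text
time: 56.48
eef_pos: [0.6102, 0.0267, 0.077]
tcp_rot: [-0.217, 0.976, -0.0, -0.001]
contact_force: [-0.5, -0.3, -0.1]
opening: 0.602
finger_force: 0.0
```

Request:
carry_out:
  deltas: [0,0,-0.038,0,0,0,0,0,-0.075,0,0,0,0,0,-0.1115,0,0,0]

```text
time: 56.85
eef_pos: [0.6106, 0.0268, 0.19]
tcp_rot: [-0.217, 0.976, -0.001, -0.001]
contact_force: [-0.7, 0.4, -1.1]
opening: 0.599
finger_force: 0.0
```

Request:
carry_out:
  deltas: [0.0086,0.0087,-0.0075,0.0,0.0,0.164,0.0171,0.0173,-0.015,0.0,0.0,0.327,0.0257,0.026,-0.0225,0.0,0.0,0.491,0.0342,0.0347,-0.03,0.0,0.0,0.654,0.0428,0.0433,-0.0375,0.0,0.0,0.818]

```text
time: 57.48
eef_pos: [0.5531, 0.0481, 0.2266]
tcp_rot: [0.192, 0.981, -0.001, -0.0]
contact_force: [-0.1, -0.9, 0.1]
opening: 0.6
finger_force: 0.0
```

Request:
carry_out:
  deltas: [0.0122,-0.0003,-0.0075,0.0,0.0,0.164,0.0243,-0.0006,-0.015,0.0,0.0,0.327,0.0365,-0.0009,-0.0225,0.0,0.0,0.491]

```text
time: 57.85
eef_pos: [0.519, 0.0609, 0.2492]
tcp_rot: [0.425, 0.905, -0.001, -0.0]
contact_force: [-0.1, -0.0, -0.9]
opening: 0.601
finger_force: 0.0
```

Request:
carry_out:
  deltas: [0.0063,-0.0097,0.0,0.0,0.0,0.175,0.0125,-0.0193,0.0,0.0,0.0,0.349,0.0188,-0.029,0.0,0.0,0.0,0.524,0.025,-0.0387,0.0,0.0,0.0,0.698,0.0313,-0.0484,0.0,0.0,0.0,0.873]

```text
time: 58.48
eef_pos: [0.4617, 0.0535, 0.2489]
tcp_rot: [0.768, 0.641, -0.001, 0.0]
contact_force: [-0.6, -0.2, -0.4]
opening: 0.6
finger_force: 0.0
```

Request:
carry_out:
  deltas: [-0.0034,-0.011,0.0,0.0,0.0,0.174,-0.0068,-0.022,0.0,0.0,0.0,0.349]

```text
time: 58.72
eef_pos: [0.4389, 0.0506, 0.249]
tcp_rot: [0.867, 0.498, -0.001, 0.0]
contact_force: [0.0, -0.5, 0.5]
opening: 0.602
finger_force: 0.0
```

Request:
carry_out:
  deltas: [0.0014,-0.0008,0.0,0.0,0.0,0.174,0.0029,-0.0017,0.0,0.0,0.0,0.349,0.0043,-0.0025,0.0,0.0,0.0,0.523,0.0058,-0.0033,0.0,0.0,0.0,0.698,0.0072,-0.0041,0.0,0.0,0.0,0.872]
  grip: 100

```text
time: 59.35
eef_pos: [0.4393, 0.059, 0.249]
tcp_rot: [0.996, 0.085, -0.0, 0.001]
contact_force: [0.7, -1.0, -0.4]
opening: 0.997
finger_force: 0.0
```

Request:
carry_out:
  deltas: [0.0003,-0.0017,0.0,0.0,0.0,0.175,0.0003,-0.0017,0.0,0.0,0.0,0.175,0.0003,-0.0017,0.0,0.0,0.0,0.175]

```text
time: 59.72
eef_pos: [0.4395, 0.0605, 0.2492]
tcp_rot: [1.0, 0.002, -0.0, 0.001]
contact_force: [-0.1, -0.3, -1.0]
opening: 0.995
finger_force: 0.0
```

```bash
python3 - <<'E'
from h import *
from plan import *
np.set_printoptions(precision=4,suppress=True)
s=ctrl.get_state(); print(s["eef_pos"],s["tcp_rot"],load()[0],s["time"])
im,d,K,T=cam("wrist"); save("w14",im); np.savez("w14.npz",im=im,d=d,K=K,T=T); P=cloud(d,K,T); P[240:]=np.nan
X,Y,Z=P[...,0],P[...,1],P[...,2]
q=P[(Z>.047)&(Z<.075)&(np.hypot(X-.44,Y-.13)<.05)]; print("block",np.median(q,0),cv2.minAreaRect((q[:,:2]*1000).astype(np.float32)))
f=P[(np.hypot(X-.5454,Y+.0054)<.026)&(Z>.05)&(Z<.1)]; A=np.c_[f[:,0]-.5454,f[:,1]+.0054,np.ones(len(f))]; print("floor",np.linalg.lstsq(A,f[:,2],rcond=None)[0],len(f))
print(pan(P,im,(.545,-.005),.067))
q=P[(abs(X-.457)<.011)&(abs(Y+.0373)<.016)]; print("socket z",np.median(q[:,2]),len(q))
q=P[(X>.43)&(X<.478)&(Y>-.08)&(Y<.01)&(Z<.036)]; print("socket hole",cv2.minAreaRect((q[:,:2]*1000).astype(np.float32)),np.percentile(q,[2,98],axis=0))
E
```

```text
[0.4395 0.0605 0.2492] [ 1.      0.0016 -0.0003  0.0009] [0.44 0.06 0.25] 59.725
block [0.4406 0.1299 0.0524] ((439.48883056640625, 130.8385009765625), (33.51155471801758, 48.3842658996582), 0.23409974575042725)
floor [-0.0132 -0.0029  0.0718] 2124
(array([ 0.5449, -0.0028]), np.float64(132.2403882593559), {'n': 2875, 'nh': 840, 'reach': np.float64(0.12030986038279734), 'lat': np.float64(0.004704688108860293), 'hz': np.float64(0.09334821136742993), 'cdir': np.float64(135.0681114268186)})
socket z 0.018183581133032367 408
socket hole ((455.9288024902344, -38.74205780029297), (28.462478637695312, 41.1455078125), 0.016707057133316994) [[ 0.4419 -0.059   0.0169]
 [ 0.4682 -0.0212  0.0335]]
```

View pics/w14.png

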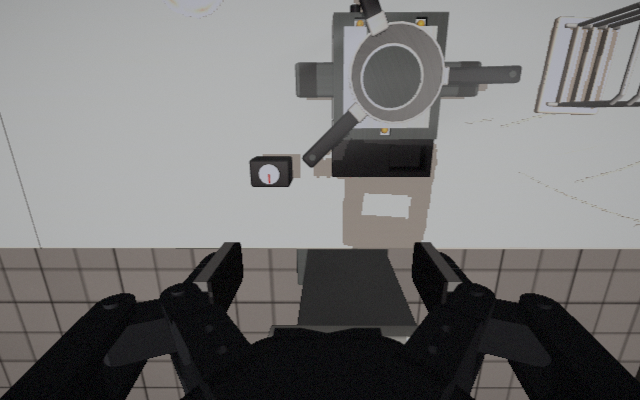

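```bash
python3 - <<'E'
from h import *
np.set_printoptions(precision=3,suppress=True)
z=np.load("w14.npz");he=np.array(ctrl.camera_model("wrist")["hand_eye"]);P=cloud(z["d"],z["K"],he)
for uv in [(225,265),(240,255),(115,300),(105,310),(180,290),(80,340),(60,360),(20,390),(150,370),(140,345)]: print(uv,P[uv[1],uv[0]])
q=P[245:]; q=q[(abs(q[...,1])<.2)&(q[...,2]>-.2)&(q[...,2]<.02)]
for b in np.arange(-.14,.01,.01):
    t=q[(q[:,2]>b)&(q[:,2]<b+.01)]
    if len(t)>20: print("tool z",round(b,2),"max|y|",np.percentile(abs(t[:,1]),99.5))
from plan import *
p,r=load()
go(([.4410,.1303,.12],down(0)),([.4410,.1303,.0235],down(0),.03))
E
```

```text
(225, 265) [ 0.01  -0.044 -0.035]
(240, 255) [ 0.005 -0.044 -0.015]
(115, 300) [ 0.013 -0.07  -0.062]
(105, 310) [ 0.013 -0.07  -0.066]
(180, 290) [ 0.014 -0.051 -0.058]
(80, 340) [ 0.013 -0.067 -0.078]
(60, 360) [ 0.012 -0.068 -0.084]
(20, 390) [ 0.013 -0.069 -0.092]
(150, 370) [-1.146 -0.871  0.97 ]
(140, 345) [-0.    -0.061 -0.066]
tool z -0.11 max|y| 0.02249738653798526
tool z -0.1 max|y| 0.07122134923385126
tool z -0.09 max|y| 0.07251925701196275
tool z -0.08 max|y| 0.07377203727768746
tool z -0.07 max|y| 0.07451394736537924
tool z -0.06 max|y| 0.07286332252375018
tool z -0.05 max|y| 0.05720261217848655
tool z -0.04 max|y| 0.05754670737622659
tool z -0.03 max|y| 0.05727605773329992
tool z -0.02 max|y| 0.055879248388213336
[0.0003, -0.0234, 0.0433, 0.0, 0.0, 0.0, 0.0007, -0.0469, 0.0867, 0.0, 0.0, 0.0, 0.001, -0.0703, 0.13, 0.0, 0.0, 0.0]
  -> [0.441 0.13  0.12 ]
[0.0, 0.0, 0.0241, 0.0, 0.0, 0.0, 0.0, 0.0, 0.0482, 0.0, 0.0, 0.0, 0.0, 0.0, 0.0724, 0.0, 0.0, 0.0, 0.0, 0.0, 0.0965, 0.0, 0.0, 0.0]
  -> [0.441 0.13  0.024]
```

```bash
python3 - <<'E'
from h import *
from plan import *
np.set_printoptions(precision=4,suppress=True)
z=np.load("w14.npz");K,T,im=z["K"],z["T"],z["im"];P=cloud(z["d"],K,T);P[240:]=np.nan
X,Y,Z=P[...,0],P[...,1],P[...,2]
q=P[(Z>.083)&(Z<.12)&(X<.50)&(Y>.03)&(Y<.12)]; print("handle A min/max",q.min(0),q.max(0),len(q)); e=q[q[:,1]>.075]; print(e.min(0),e.max(0))
p,r=load()
go(([.436,.1305,.15],down(0)),([.436,.1305,.034],down(0),.03)); print("CLOSE"); go(([.436,.1305,.185],down(0),.03),([.452,-.0375,.185],down(0)))
E
```

```text
handle A min/max [0.4549 0.0311 0.0853] [0.4995 0.0868 0.0974] 881
[0.4549 0.0753 0.0913] [0.4776 0.0868 0.0974]
[-0.0017, -0.0001, -0.0422, 0.0, 0.0, 0.0, -0.0033, -0.0001, -0.0843, 0.0, 0.0, 0.0, -0.005, -0.0002, -0.1265, 0.0, 0.0, 0.0]
  -> [0.436  0.1305 0.15  ]
[0.0, 0.0, 0.029, 0.0, 0.0, 0.0, 0.0, 0.0, 0.058, 0.0, 0.0, 0.0, 0.0, 0.0, 0.087, 0.0, 0.0, 0.0, 0.0, 0.0, 0.116, 0.0, 0.0, 0.0]
  -> [0.436  0.1305 0.034 ]
CLOSE
[0.0, 0.0, -0.0252, 0.0, 0.0, 0.0, 0.0, 0.0, -0.0503, 0.0, 0.0, 0.0, 0.0, 0.0, -0.0755, 0.0, 0.0, 0.0, 0.0, 0.0, -0.1007, 0.0, 0.0, 0.0, 0.0, 0.0, -0.1258, 0.0, 0.0, 0.0]
[0.0, 0.0, -0.0252, 0.0, 0.0, 0.0]
  -> [0.436  0.1305 0.185 ]
[0.004, 0.042, 0.0, 0.0, 0.0, 0.0, 0.008, 0.084, 0.0, 0.0, 0.0, 0.0, 0.012, 0.126, 0.0, 0.0, 0.0, 0.0, 0.016, 0.168, 0.0, 0.0, 0.0, 0.0]
  -> [ 0.452  -0.0375  0.185 ]
```

Request:
carry_out:
  deltas: [-0.003,-0.035,0.05,0,0,0,-0.006,-0.0705,0.1,0,0,0,-0.006,-0.0705,0.1,0,0,0,-0.006,-0.0705,0.1,0,0,0]
  grip: 70

```text
time: 60.28
eef_pos: [0.4344, 0.1306, 0.1503]
tcp_rot: [1.0, 0.001, 0.001, 0.001]
contact_force: [1.3, 0.1, -0.3]
opening: 0.697
finger_force: 0.0
```

Request:
carry_out:
  deltas: [0,0,0.025,0,0,0,0,0,0.05,0,0,0,0,0,0.075,0,0,0,0,0,0.095,0,0,0,0,0,0.095,0,0,0]

```text
time: 60.9
eef_pos: [0.4344, 0.1297, 0.055]
tcp_rot: [1.0, -0.0, 0.0, 0.001]
contact_force: [-0.3, -0.2, 0.4]
opening: 0.699
finger_force: 0.0
```

Request:
carry_out:
  deltas: [0,0,0.01,0,0,0,0,0,0.021,0,0,0,0,0,0.021,0,0,0,0,0,0.021,0,0,0]

```text
time: 61.4
eef_pos: [0.4337, 0.1306, 0.0334]
tcp_rot: [1.0, 0.0, -0.0, 0.001]
contact_force: [-0.2, -0.6, 0.9]
opening: 0.697
finger_force: 0.0
```

Request:
carry_out:
  deltas: [0,0,0,0,0,0,0,0,0,0,0,0,0,0,0,0,0,0,0,0,0,0,0,0]
  grip: 30
  grip_force: 70

```text
time: 61.9
eef_pos: [0.4343, 0.1306, 0.034]
tcp_rot: [1.0, 0.0, 0.001, 0.001]
contact_force: [-1.0, -0.3, 5.9]
opening: 0.546
finger_force: 72.9
```

```bash
python3 - <<'E'
from h import *
np.set_printoptions(precision=4,suppress=True)
s=ctrl.get_state(); print(s["eef_pos"],s["tcp_rot"],s["opening"],s["contact_force"])
im,d,K,T=cam("wrist"); he=np.array(ctrl.camera_model("wrist")["hand_eye"]);P=cloud(d,K,he)
q=P[(abs(P[...,1])<.021)&(abs(P[...,0]-.006)<.016)&(P[...,2]>-.045)&(P[...,2]<.0)]; print("head top in tool",np.percentile(q,[2,50,98],axis=0))
E
```

```text
[0.4343 0.1306 0.034 ] [1.     0.0003 0.0007 0.0009] 0.54638390125253 [-0.9796 -0.3055  5.9041]
head top in tool [[-0.0089 -0.0201 -0.0222]
 [ 0.0096  0.0002 -0.0186]
 [ 0.0219  0.0202 -0.0047]]
```

Request:
carry_out:
  deltas: [0,0,-0.03,0,0,0,0,0,-0.06,0,0,0,0,0,-0.09,0,0,0,0,0,-0.12,0,0,0,0,0,-0.151,0,0,0]

```text
time: 62.58
eef_pos: [0.4322, 0.1307, 0.1837]
tcp_rot: [1.0, 0.0, -0.002, 0.001]
contact_force: [0.3, 0.1, -0.8]
opening: 0.539
finger_force: 72.4
```

Request:
carry_out:
  deltas: [0.0044,0.042,0,0,0,0,0.0088,0.084,0,0,0,0,0.0131,0.126,0,0,0,0,0.0175,0.1675,0,0,0,0,0.0175,0.1675,0,0,0,0]

```text
time: 63.2
eef_pos: [0.4505, -0.0385, 0.1834]
tcp_rot: [1.0, -0.002, -0.001, 0.001]
contact_force: [0.0, 0.8, -1.7]
opening: 0.544
finger_force: 72.6
```

Request:
carry_out:
  deltas: [0,0,0.03,0,0,0,0,0,0.06,0,0,0,0,0,0.085,0,0,0,0,0,0.1,0,0,0,0,0,0.1,0,0,0]

```text
time: 63.82
eef_pos: [0.4499, -0.036, 0.0832]
tcp_rot: [1.0, 0.001, -0.002, 0.0]
contact_force: [-0.5, 0.0, -1.0]
opening: 0.545
finger_force: 72.6
```

Request:
carry_out:
  deltas: [0,0,0.002,0,0,0,0,0,0.005,0,0,0,0,0,0.008,0,0,0,0,0,0.01,0,0,0,0,0,0.01,0,0,0]

```text
time: 64.45
eef_pos: [0.451, -0.0369, 0.0745]
tcp_rot: [1.0, 0.0, -0.0, 0.001]
contact_force: [0.2, -0.5, -1.1]
opening: 0.54
finger_force: 72.6
```

Request:
carry_out:
  deltas: [0,0,0.003,0,0,0,0,0,0.006,0,0,0,0,0,0.008,0,0,0,0,0,0.008,0,0,0]

```text
time: 64.95
eef_pos: [0.451, -0.0369, 0.0663]
tcp_rot: [1.0, 0.0, -0.0, 0.001]
contact_force: [-0.3, -0.2, -1.7]
opening: 0.544
finger_force: 72.6
```

Request:
carry_out:
  deltas: [0,0,0.002,0,0,0,0,0,0.004,0,0,0,0,0,0.006,0,0,0,0,0,0.007,0,0,0,0,0,0.007,0,0,0]

```text
time: 65.58
eef_pos: [0.4511, -0.0369, 0.0595]
tcp_rot: [1.0, 0.0, -0.0, 0.001]
contact_force: [0.0, -0.6, -0.9]
opening: 0.543
finger_force: 72.6
```

Request:
carry_out:
  deltas: [0,0,0.001,0,0,0,0,0,0.003,0,0,0,0,0,0.003,0,0,0]

```text
time: 65.95
eef_pos: [0.4514, -0.037, 0.058]
tcp_rot: [1.0, 0.001, -0.001, 0.001]
contact_force: [-3.8, 0.1, 9.3]
opening: 0.542
finger_force: 73.6
```

Request:
carry_out:
  deltas: [0,0,0.001,0,0,0,0,0,0.001,0,0,0]

```text
time: 66.2
eef_pos: [0.4515, -0.037, 0.0579]
tcp_rot: [1.0, 0.001, -0.001, 0.001]
contact_force: [-6.9, 0.9, 14.4]
opening: 0.543
finger_force: 74.5
```

Request:
carry_out:
  deltas: [0,0,-0.002,0,0,0,0,0,-0.002,0,0,0,0,0,-0.002,0,0,0,0,0,-0.002,0,0,0]
  grip: 75

```text
time: 66.7
eef_pos: [0.451, -0.0369, 0.0573]
tcp_rot: [1.0, 0.0, -0.0, 0.001]
contact_force: [0.2, -0.4, 0.2]
opening: 0.749
finger_force: 0.0
```

Request:
carry_out:
  deltas: [0,0,-0.03,0,0,0,0,0,-0.07,0,0,0,0,0,-0.12,0,0,0,0,0,-0.17,0,0,0,0,0,-0.22,0,0,0]

```text
time: 67.32
eef_pos: [0.4509, -0.0364, 0.279]
tcp_rot: [1.0, 0.0, -0.0, 0.001]
contact_force: [0.1, 0.3, 0.5]
opening: 0.751
finger_force: 0.0
```

Request:
carry_out:
  deltas: [0,0,0,0,0,0,0,0,0,0,0,0,0,0,0,0,0,0]

```text
time: 67.7
eef_pos: [0.4503, -0.0362, 0.2755]
tcp_rot: [1.0, 0.0, -0.002, 0.0]
contact_force: [0.9, 0.5, -1.1]
opening: 0.744
finger_force: 0.0
```

```bash
python3 - <<'E'
from h import *
np.set_printoptions(precision=4,suppress=True)
s=ctrl.get_state(); print(s["eef_pos"],s["time"])
im,d,K,T=cam("wrist"); save("w15",im); P=cloud(d,K,T); P[240:]=np.nan
X,Y,Z=P[...,0],P[...,1],P[...,2]
q=P[(Z>.066)&(Z<.1)&(X<.48)&(X>.4)&(abs(Y+.037)<.05)]; print("block",np.median(q,0),cv2.minAreaRect((q[:,:2]*1000).astype(np.float32)))
f=P[(np.hypot(X-.5454,Y+.0054)<.026)&(Z>.05)&(Z<.1)]; A=np.c_[f[:,0]-.5454,f[:,1]+.0054,np.ones(len(f))]; print("floor",np.linalg.lstsq(A,f[:,2],rcond=None)[0],len(f))
E
```

```text
[ 0.4503 -0.0362  0.2755] 67.7
block [ 0.4584 -0.0359  0.0764] ((456.83587646484375, -36.066036224365234), (34.35912322998047, 49.24592590332031), 0.09973213821649551)
floor [-0.0151 -0.0049  0.0718] 1768
```

View pics/w15.png

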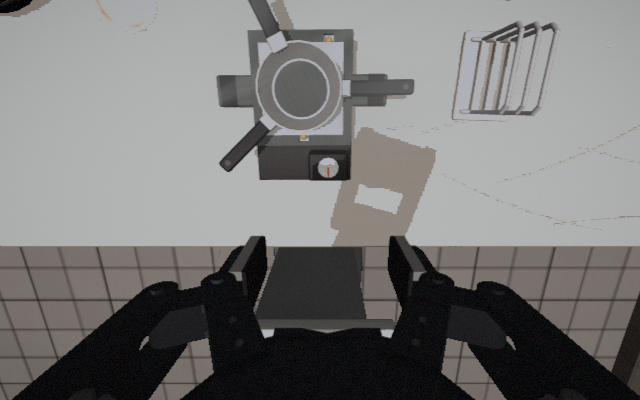

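```bash
python3 -c "
from plant import ctrl
print(ctrl.sign_off())"
```

```text
the job is handed in; nothing more can be done
None
```

The job is handed in: the plate is smooth side up and flat on its pins, the three pans found are nested on its middle with handles fanned over 100° apart, and the block was unplugged first and plugged fully home last; I kept clear of the timer, shaker and ramekin but did not re-measure where they stand.

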